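# Spread washed tube-adapter blocks over the drying tray

## Task

Take the spreader from its rest, stand it upright on its foot on the bench and let go of it, then take it again from above by its handle. With the spreader, never touching the washed blocks with the gripper, spread the heap into a single even layer in the drying tray: every block lying flat on the tray floor, none on another or leaning, and at least one block lying wholly inside each quarter of the tray. Finally stand the spreader upright on the bench outside the tray, let go, and leave the other things on the bench where they are.

Things in the scene. Friction and masses are not known exactly. Their poses are not given: they have to be found in the camera images.
- tray: White shallow drying tray, fixed to the bench. Origin on the bench under its centre, its axes along its sides: inside 200 mm along x and 220 mm along y; floor 6 mm over the bench; walls 6 mm thick, their rims 28 mm over the bench. Its four quarters are cut by its own x and y axes through the centre. The heap starts in its +y half.
- spreader: Spreader: white foot 20 mm (x) by 50 (y), 32 high (z); square steel handle 18 x 18 mm along z, up to 130 mm above the foot's underside. 160 g, centre of mass 37 mm up z. Origin: centre of the foot's underside; z along the handle, away from the foot. Starts lying on the rest, z level, x pointing down. Stands by itself and rocks back upright from leans up to 10 degrees.
- rest: Low tool rest, fixed, 150 mm (x) by 50 mm (y); origin on the bench under its centre. The spreader lies along its x: foot underside at x = -60 mm, handle pointing to +x, its axis 51 mm over the bench. A pad under the foot (x -71 to -41 mm) and a post under the handle's end (x 55 to 65 mm) carry it; between them the base is 6 mm high.
- block0: Plain aluminium tube-adapter block, 28 x 28 mm and 26 mm high with a dark tube bore in its top, about 50 g; one of six alike in a two-layer heap (four below, two on top). Origin at its centre, z along the bore; 13 mm over what it lies on when flat (14 mm when lying on a side). Whichever face is down does not matter.
- block1: Plain aluminium tube-adapter block, 28 x 28 mm and 26 mm high with a dark tube bore in its top, about 50 g; one of six alike in a two-layer heap (four below, two on top). Origin at its centre, z along the bore; 13 mm over what it lies on when flat (14 mm when lying on a side). Whichever face is down does not matter.
- block2: Plain aluminium tube-adapter block, 28 x 28 mm and 26 mm high with a dark tube bore in its top, about 50 g; one of six alike in a two-layer heap (four below, two on top). Origin at its centre, z along the bore; 13 mm over what it lies on when flat (14 mm when lying on a side). Whichever face is down does not matter.
- block3: Plain aluminium tube-adapter block, 28 x 28 mm and 26 mm high with a dark tube bore in its top, about 50 g; one of six alike in a two-layer heap (four below, two on top). Origin at its centre, z along the bore; 13 mm over what it lies on when flat (14 mm when lying on a side). Whichever face is down does not matter.
- block4: Plain aluminium tube-adapter block, 28 x 28 mm and 26 mm high with a dark tube bore in its top, about 50 g; one of six alike in a two-layer heap (four below, two on top). Origin at its centre, z along the bore; 13 mm over what it lies on when flat (14 mm when lying on a side). Whichever face is down does not matter.
- block5: Plain aluminium tube-adapter block, 28 x 28 mm and 26 mm high with a dark tube bore in its top, about 50 g; one of six alike in a two-layer heap (four below, two on top). Origin at its centre, z along the bore; 13 mm over what it lies on when flat (14 mm when lying on a side). Whichever face is down does not matter.
- beaker: Bystander: glass beaker, 68 mm wide, 90 mm high. Origin under its centre.
- jar: Bystander: small jar with black cap, 48 mm wide, 60 mm high. Origin under its centre.
- washbottle: Bystander: bottle, 64 mm wide, 120 mm high. Origin under its centre.
- dish: Bystander: shallow glass dish, 84 mm wide, 16 mm high. Origin under its centre.
- tipbox: Bystander: closed blue box, 85 x 120 mm, 55 mm high. Origin under its centre.
- tuberack: Bystander: grey rack with capped tubes, 60 x 150 mm, 96 mm high. Origin under its centre.

How it is judged:
By the outcome, as a careful person would: the job done as asked, in the order asked, and still so for the second after the job is handed in, with the robot touching nothing.
It also fails if it takes over 72 s, if anything falls off the work surface, if the arm or the gripper's body presses on something with over 40 N, if the wrist force passes 120 N, or if a joint passes its speed limit or range.

## Robot

A 6-joint arm with a two-finger parallel gripper is mounted at the origin on the work surface. World frame = base frame: x ahead of the robot, y to its left, z up, the work surface at z = 0. Lengths are in m, angles in rad, forces in N, time in s.
With the tool pointing down it reaches from about 0.275 to 0.775 m from the base axis. Payload 14.6 kg.
Tool frame: the origin (TCP) lies at the very end of the fingers, on their centre line; the grasp point (between the pads) lies r.tcp_to_grasp behind it (r.tcp_to_grasp is the distance from the TCP to the grasp point, in m); z points along the fingers, y is the line along which they close (so a half turn about z gives the same grasp; the last joint's range is limited). The gripper opens to 85 mm and grips with 20 to 120 N. Pads are 22 mm wide; open, the fingers measure 114 mm over their backs; the gripper's body (76 mm by 85 mm) begins 54 mm behind the grasp point. The pads swing forward as they close: fully open they stand 13 mm farther back than shut.
Start: joints at [-1.399, 0.263, -0.048, 1.259, 0, 1.415], TCP at [0.169, -0.497, 0.231] pointing down, gripper open.
Joint ranges: [-2.65, 2.65], [-0.89, 1.7], [-1.18, 1.37], [-2.13, 2.11], [-1.35, 1.29], [-3.14, 3.14]. Speed limits (rad/s): [1.89, 1.89, 2.57, 2.79, 3.14, 3.14].

## Interface

Orientations are given as a 3x3 rotation matrix whose columns are the frame's x, y, z axes.
In Python, from plant import r gives the robot as it stands. The module is installed in compiled form; this text tells all that it offers.
- The arm moves only by the tool servo_tool, never from a script. Its argument "steps" is a list of rows, each an object of numbers: "x", "y", "z": the shift along the tool's x, y, z each as a share of 0.1 m, from -1 to 1; "rx", "ry", "rz": the turn, a rotation vector about the tool's x, y, z each as a share of 180 degrees, from -1 to 1; "jaw": the opening, from -1 (shut) to 1 (fully open), so that 0 is half open. A call has 1 to 20 rows; each row shifts and turns the commanded pose from where the row before left it, along the tool's axes as they then stand; what a row does not reach is not made up. A row lasts 1/12 s, in which the tool goes at most 41.7 mm and 7.16 degrees, less where a joint would pass 70% of its speed; a pose out of reach is approached as far as the arm can. A call with a number of a shift or a turn outside -1 to 1 is refused whole. A call with a gripper value outside its range is refused whole. The fingers move at their own pace and stop on an object; the grip force is fixed at half the most. Time passes only in rows, so rows that do not move let the fingers close. It gives the time, the measured TCP pose, the force, the opening and the grip force at its end, in the units of the state.
- r.get_state(): the state, without advancing time (a new reading comes with each control period).
- r.get_image(name): name is "scene" or "top" or "wrist"; returns a dict with "color" (400x640x3 uint8, red, green, blue), "intrinsics" (3x3 intrinsics, pixels), "D" ([k1, k2, p1, p2, k3] as OpenCV has them; the pictures are not rectified), "extrinsics" (4x4, takes a point from world to camera coordinates). Camera axes: x right, y down, z forward; pixel columns grow to the right and rows downward; lengths in m; the calibration is good to about 2 mm. A picture is of the moment at which its call begins. There is no depth.
- r.finish_job(): hands the job in; it is judged then, once.
Trained networks look in a picture, given as the dict that the camera call returned (one of the last four; its "shot" number tells which), for a name from the list of things; names that differ only in an ending like _2 or _b are one class to them, and where a whole thing is asked for, a point or a joint stands for the part that bears it (a point fixed in the world has none). Each returns a list of dicts, best first, with "p" (0 to 1); they miss things now and then, are a little off and sometimes report something else, mostly with a low value. They report only what shows in the picture. A call takes as long as a camera call.
- r.silhouettes(picture, query): "region" (400x640 bool, what is visible of it) and "pixel" ([row, column] in pixels, amid what is visible of it).
The state is a dict: "time": time; "qpos": joint angles; "qvel": joint speeds; "tau": joint torques, N m; "ee_pos": TCP position; "tool_rot": TCP orientation; "force": force on the tool from outside, world axes, zero at the start; "ft_torque": the same for the moment, N m; "width": opening from 0.0 (shut) to 1.0 (fully open); "finger_force": force on a finger pad.
Only numpy, scipy, OpenCV 4.12 (cv2) and the standard library are available. Lean on these libraries where they do the work, as an engineer would, in place of code of your own. Each camera call takes 0.05 s, during which the arm holds its last target. There are 200 camera calls.

## Working session

There is one attempt and no reset: what is moved stays moved. The work goes in short steps, Python scripts to look and compute and a tool call to move; the robot and the scene stay as the last step left them, time stands still between calls to the robot, and variables do not carry over. Pictures are saved under pics/ and viewed, at most 10 in all, crops included, and the job is handed in when it is done.

Besides the shell and the picture viewer there is one more tool, called as name([rows], argument=value, ...), one row to a line, values as JSON. servo_tool: Moves the arm, as the interface text tells. Its arguments: {"type":"object","properties":{"steps":{"type":"array"}},"required":["steps"]}

```bash
mkdir -p pics; cat > h.py <<'E'
import numpy as np, cv2
from plant import r
def shot(n,f=None):
    p=r.get_image(n)
    if f: cv2.imwrite('pics/'+f,p['color'][:,:,::-1])
    return p
def ray(p,uv,z):
    uv=np.array(uv,float).reshape(-1,1,2)
    n=cv2.undistortPoints(uv,p['intrinsics'],np.array(p['D'])).reshape(-1,2)
    E=np.array(p['extrinsics']);R=E[:3,:3];t=E[:3,3];c=-R.T@t
    d=np.c_[n,np.ones(len(n))]@R
    return c+d*((z-c[2])/d[:,2])[:,None]
def proj(p,X):
    E=np.array(p['extrinsics']);rv=cv2.Rodrigues(E[:3,:3])[0]
    return cv2.projectPoints(np.array(X,float).reshape(-1,1,3),rv,E[:3,3],p['intrinsics'],np.array(p['D']))[0].reshape(-1,2)
E
python3 - <<'E'
from h import *
np.set_printoptions(precision=4,suppress=True)
s=r.get_state();print(s['time'],s['ee_pos'],s['tool_rot'],s['width'],r.tcp_to_grasp)
P={n:shot(n,n+'0.png') for n in('top','scene')}
a=np.vstack([P['top']['color'],P['scene']['color']])
p=P['top']
for q in['tray','spreader','rest','beaker','jar','washbottle','dish','tipbox','tuberack','block0']:
  for d in r.silhouettes(p,q)[:6 if q=='block0' else 1]:
    ys,xs=np.nonzero(d['region']); 
    rc=cv2.minAreaRect(np.c_[xs,ys].astype(np.float32))
    print(q,round(d['p'],2),d['pixel'],len(xs),rc, ray(p,[d['pixel'][::-1]],0.0)[0])
E
```

```text
0.0 [ 0.1685 -0.4969  0.2308] [[ 0.9471  0.321  -0.0001]
 [ 0.321  -0.9471  0.0011]
 [ 0.0002 -0.0011 -1.    ]] 0.9980487897163965 0.0187
tray 0.84 [211.3, 353.8] 5405 ((352.1940612792969, 210.35549926757812), (74.33103942871094, 80.85748291015625), 89.22578430175781) [ 0.5547 -0.1962  0.    ]
spreader 0.77 [211.3, 229.9] 437 ((229.5, 204.5), (45.0, 17.0), 90.0) [0.5468 0.1669 0.    ]
rest 0.91 [208.6, 237.7] 378 ((232.5, 208.0), (50.0, 17.0), 90.0) [0.5553 0.1445 0.    ]
beaker 0.66 [133.4, 213.3] 1421 ((211.88758850097656, 132.3285369873047), (26.428537368774414, 56.13890838623047), 88.75463104248047) [0.7805 0.2277 0.    ]
jar 0.49 [142.9, 284.3] 237 ((285.5, 143.5), (17.0, 15.0), 90.0) [0.7563 0.0142 0.    ]
washbottle 0.85 [162.4, 430.6] 516 ((430.00006103515625, 162.50003051757812), (21.920310974121094, 27.577163696289062), 45.0) [ 0.7065 -0.4239  0.    ]
dish 0.58 [125.2, 257.2] 594 ((259.0, 124.0), (26.0, 26.0), 90.0) [0.8091 0.0973 0.    ]
tipbox 0.74 [223.9, 436.1] 1404 ((432.0646667480469, 221.6588134765625), (45.94120407104492, 31.215476989746094), 4.398705005645752) [ 0.523  -0.4373  0.    ]
block0 0.65 [203.7, 333.1] 27 ((331.5, 203.5), (7.0, 3.0), 90.0) [ 0.5759 -0.135   0.    ]
block0 0.42 [214.5, 347.6] 50 ((346.5, 215.5), (9.0, 5.0), 90.0) [ 0.5449 -0.1781  0.    ]
```

```bash
python3 - <<'E'
import cv2,numpy as np
t=cv2.imread('pics/top0.png');s=cv2.imread('pics/scene0.png')
c=cv2.resize(t[110:270,180:480],(800,427),interpolation=cv2.INTER_CUBIC)
cv2.imwrite('pics/topc.png',c)
E
```

```text
(no output)
```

View pics/topc.png

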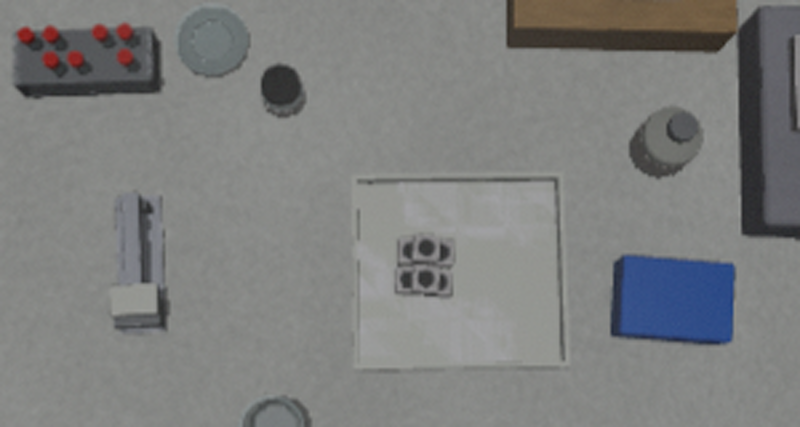

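View pics/scene0.png

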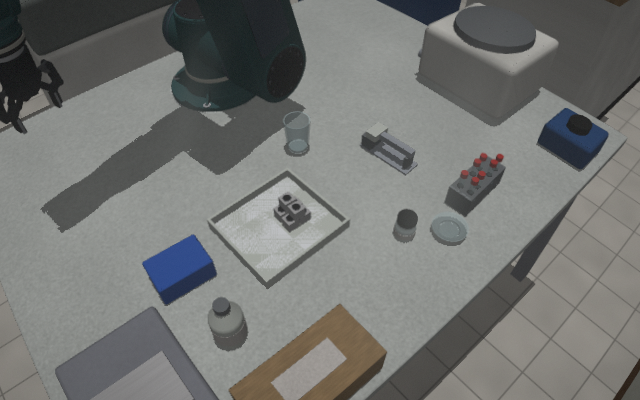

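The top view shows the spreader lying on the rest at crop (137,255), with its foot towards the robot. The tray is centred near crop (460,272) and the heap is at (425,265). The scene view agrees, and it puts the beaker between the robot and the gap separating rest and tray. Next I'll move over the tray for a wrist look.

servo_tool([
  {"z": -0.23,"rz": 0.0346,"jaw": 1},
  {"z": -0.23,"rz": 0.0346,"jaw": 1},
  {"z": -0.23,"rz": 0.0346,"jaw": 1},
  {"x": 0.187,"y": -0.233,"jaw": 1},
  {"x": 0.187,"y": -0.233,"jaw": 1},
  {"x": 0.187,"y": -0.233,"jaw": 1},
  {"x": 0.187,"y": -0.233,"jaw": 1},
  {"x": 0.187,"y": -0.233,"jaw": 1},
  {"x": 0.187,"y": -0.233,"jaw": 1},
  {"x": 0.187,"y": -0.233,"jaw": 1},
  {"x": 0.187,"y": -0.233,"jaw": 1},
  {"x": 0.187,"y": -0.233,"jaw": 1},
  {"x": 0.187,"y": -0.233,"jaw": 1},
  {"x": 0.187,"y": -0.233,"jaw": 1},
  {"x": 0.187,"y": -0.233,"jaw": 1},
  {"x": 0.187,"y": -0.233,"jaw": 1},
  {"x": 0.187,"y": -0.233,"jaw": 1},
  {"x": 0.187,"y": -0.233,"jaw": 1},
])

```text
schema error: expected keys x, y, z, rx, ry, rz, jaw
```

```bash
python3 - <<'E'
from h import *
np.set_printoptions(precision=4,suppress=True)
p=shot('wrist','w1.png');s=r.get_state();print(s['time'],s['ee_pos'],s['tool_rot'])
E=np.array(p['extrinsics']);print('cam',-E[:3,:3].T@E[:3,3],E[2,:3],p['intrinsics'][0][0])
for q in['tray','block0','rest','spreader']:
  for d in r.silhouettes(p,q)[:6 if q=='block0' else 1]:
    ys,xs=np.nonzero(d['region'])
    print(q,round(d['p'],2),d['pixel'],len(xs),ray(p,[d['pixel'][::-1]],0.03)[0])
E
```

```text
0.65 [ 0.1685 -0.4972  0.2313] [[ 0.9471  0.321   0.    ]
 [ 0.321  -0.9471 -0.    ]
 [ 0.      0.     -1.    ]]
cam [ 0.2329 -0.4757  0.3736] [-0.2548 -0.0863 -0.9631] 275.9352882261418
```

View pics/w1.png

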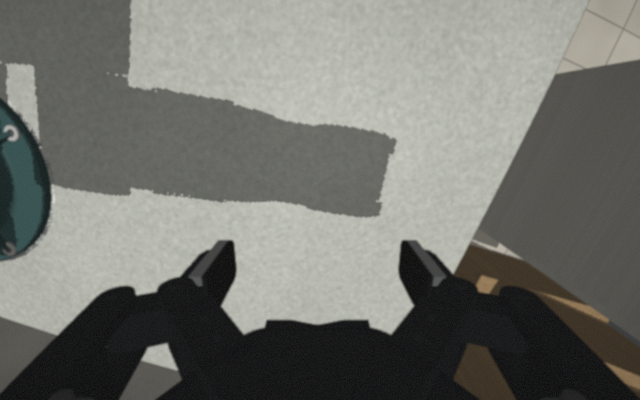

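The move was refused because every row needs all its keys, so the picture shows only bare bench from the start pose. I'll resend it with full keys.

servo_tool([
  {"x": 0,"y": 0,"z": -0.23,"rx": 0,"ry": 0,"rz": 0.0346,"jaw": 1},
  {"x": 0,"y": 0,"z": -0.23,"rx": 0,"ry": 0,"rz": 0.0346,"jaw": 1},
  {"x": 0,"y": 0,"z": -0.23,"rx": 0,"ry": 0,"rz": 0.0346,"jaw": 1},
  {"x": 0.187,"y": -0.233,"z": 0,"rx": 0,"ry": 0,"rz": 0,"jaw": 1},
  {"x": 0.187,"y": -0.233,"z": 0,"rx": 0,"ry": 0,"rz": 0,"jaw": 1},
  {"x": 0.187,"y": -0.233,"z": 0,"rx": 0,"ry": 0,"rz": 0,"jaw": 1},
  {"x": 0.187,"y": -0.233,"z": 0,"rx": 0,"ry": 0,"rz": 0,"jaw": 1},
  {"x": 0.187,"y": -0.233,"z": 0,"rx": 0,"ry": 0,"rz": 0,"jaw": 1},
  {"x": 0.187,"y": -0.233,"z": 0,"rx": 0,"ry": 0,"rz": 0,"jaw": 1},
  {"x": 0.187,"y": -0.233,"z": 0,"rx": 0,"ry": 0,"rz": 0,"jaw": 1},
  {"x": 0.187,"y": -0.233,"z": 0,"rx": 0,"ry": 0,"rz": 0,"jaw": 1},
  {"x": 0.187,"y": -0.233,"z": 0,"rx": 0,"ry": 0,"rz": 0,"jaw": 1},
  {"x": 0.187,"y": -0.233,"z": 0,"rx": 0,"ry": 0,"rz": 0,"jaw": 1},
  {"x": 0.187,"y": -0.233,"z": 0,"rx": 0,"ry": 0,"rz": 0,"jaw": 1},
  {"x": 0.187,"y": -0.233,"z": 0,"rx": 0,"ry": 0,"rz": 0,"jaw": 1},
  {"x": 0.187,"y": -0.233,"z": 0,"rx": 0,"ry": 0,"rz": 0,"jaw": 1},
  {"x": 0.187,"y": -0.233,"z": 0,"rx": 0,"ry": 0,"rz": 0,"jaw": 1},
  {"x": 0.187,"y": -0.233,"z": 0,"rx": 0,"ry": 0,"rz": 0,"jaw": 1},
])

```text
time: 2.35
ee_pos: [0.4495, -0.1461, 0.3004]
tool_rot: [[1.0, 0.001, 0.0], [0.001, -1.0, -0.0], [0.0, 0.0, -1.0]]
force: [0.6, -0.4, -0.4]
width: 0.996
finger_force: 0.0
```

```bash
cat > look.py <<'E'
import sys
from h import *
np.set_printoptions(precision=4,suppress=True)
cam,f=sys.argv[1:3]
p=shot(cam,f);s=r.get_state();print(s['time'],s['ee_pos'],s['tool_rot'].round(3).tolist(),s['width'],s['force'])
import pickle;pickle.dump(p,open('last_%s.pkl'%cam,'wb'))
for a in sys.argv[3:]:
  q,n,z=a.split(',')
  for d in r.silhouettes(p,q)[:int(n)]:
    ys,xs=np.nonzero(d['region']);c=cv2.boxPoints(cv2.minAreaRect(np.c_[xs,ys].astype(np.float32)))
    print(q,round(d['p'],2),np.round(d['pixel'][::-1]),len(xs),ray(p,[d['pixel'][::-1]],float(z))[0][:2],'corners',ray(p,c,float(z))[:,:2].round(3).tolist())
E
python3 look.py wrist w2.png tray,1,.028 block0,8,.045
```

```text
2.4 [ 0.4517 -0.1433  0.3002] [[1.0, 0.003, 0.001], [0.003, -1.0, 0.001], [0.001, -0.001, -1.0]] 1.0005305961963828 [-1.0867  3.3093 -1.4361]
tray 0.73 [353.  82.] 23563 [ 0.569  -0.1976] corners [[0.657, -0.069], [0.666, -0.3], [0.454, -0.33], [0.443, -0.068]]
block0 0.85 [306.  74.] 232 [ 0.5764 -0.1311] corners [[0.585, -0.124], [0.585, -0.137], [0.557, -0.137], [0.557, -0.123]]
block0 0.84 [323.  76.] 542 [ 0.574  -0.1544] corners [[0.557, -0.136], [0.59, -0.138], [0.588, -0.167], [0.556, -0.165]]
block0 0.77 [323. 102.] 445 [ 0.541  -0.1547] corners [[0.554, -0.137], [0.554, -0.164], [0.525, -0.164], [0.525, -0.137]]
block0 0.69 [340.  79.] 295 [ 0.5706 -0.178 ] corners [[0.583, -0.156], [0.583, -0.18], [0.554, -0.18], [0.554, -0.156]]
block0 0.63 [304. 101.] 234 [ 0.5424 -0.1281] corners [[0.553, -0.122], [0.553, -0.138], [0.528, -0.138], [0.528, -0.121]]
block0 0.48 [334. 103.] 185 [ 0.5396 -0.1704] corners [[0.55, -0.165], [0.55, -0.178], [0.525, -0.178], [0.525, -0.166]]
```

View pics/w2.png

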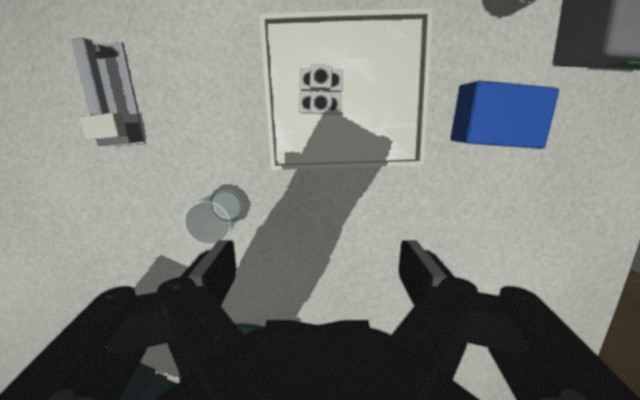

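The wrist view shows the tray rim corners near (262,14), (430,10), (424,161) and (274,167). The six-block heap is around (321,90), the spreader foot around (101,126), the handle end around (83,39) and the beaker base around (208,222).

```bash
python3 - <<'E'
from h import *
import pickle
np.set_printoptions(precision=4,suppress=True)
p=pickle.load(open('last_wrist.pkl','rb'))
print('tray',ray(p,[(262,14),(430,10),(424,161),(274,167)],.028)[:,:2])
print('foot',ray(p,[(81,117),(116,113),(121,135),(85,139)],.061)[:,:2])
print('handle end',ray(p,[(74,40),(91,39)],.060)[:,:2], 'near foot',ray(p,[(84,114),(107,112)],.06)[:,:2])
print('rest R edge',ray(p,[(126,42),(144,142)],.0)[:,:2])
print('beaker',ray(p,[(208,222),(227,205)],.0)[:,:2],ray(p,[(208,222)],.09)[:,:2])
c=p['color'][20:150,50:170,::-1];t=p['color'][0:180,240:440,::-1]
a=cv2.resize(c,None,fx=4,fy=4,interpolation=cv2.INTER_CUBIC);cv2.imwrite('pics/rest.png',a)
E
```

```text
tray [[ 0.6554 -0.0725]
 [ 0.6618 -0.2978]
 [ 0.4579 -0.3087]
 [ 0.4481 -0.0812]]
foot [[0.5238 0.1778]
 [0.5281 0.1264]
 [0.4987 0.1245]
 [0.4939 0.1782]]
handle end [[0.6209 0.169 ]
 [0.6211 0.1454]] near foot [[0.5277 0.1734]
 [0.5297 0.1397]]
rest R edge [[0.6315 0.1372]
 [0.4843 0.1314]]
beaker [[0.348  0.041 ]
 [0.3788 0.0053]] [[0.3825 0.0029]]
```

View pics/rest.png

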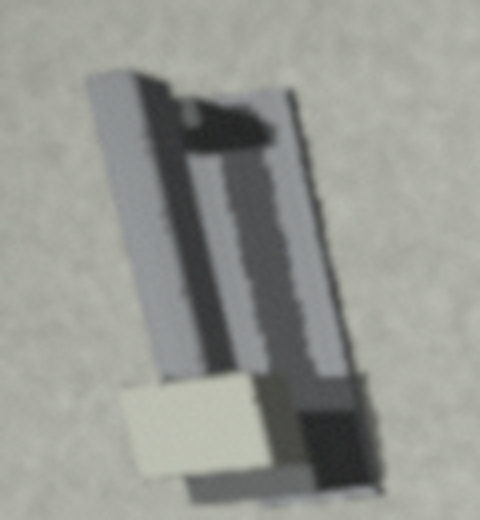

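The handle's top face runs from crop (110,73) at its end to (183,375) at the foot. The foot's top-face corners are (122,388), (250,372), (272,465) and (142,478).

```bash
python3 - <<'E'
from h import *
import pickle
np.set_printoptions(precision=4,suppress=True)
p=pickle.load(open('last_wrist.pkl','rb'))
f=lambda L,z:ray(p,[(50+a/4,20+b/4) for a,b in L],z)[:,:2]
print('foot',f([(122,388),(250,372),(272,465),(142,478)],.061))
print('handle',f([(88,76),(132,70),(160,378),(205,372)],.06))
print('rest',f([(290,90),(372,492)],.006), f([(383,492)],0))
t=shot('top');
c=t['color']
for L,z in [([(112+0,284),(158,284),(158,316),(112,316)],.061),([(118,193),(140,193),(118,284),(142,284)],.06)]:
  print('top',ray(t,[(180+a*.375,110+b*.375) for a,b in L],z)[:,:2])
print(r.get_state()['ee_pos'])
E
```

```text
foot [[0.5238 0.1785]
 [0.5282 0.1314]
 [0.4971 0.1291]
 [0.4932 0.1777]]
handle [[0.6222 0.1715]
 [0.6233 0.156 ]
 [0.5268 0.1648]
 [0.5285 0.1482]]
rest [[0.6294 0.1388]
 [0.4832 0.1295]] [[0.4827 0.1288]]
top [[0.5249 0.178 ]
 [0.5259 0.1298]
 [0.4923 0.1283]
 [0.4913 0.1763]]
top [[0.6221 0.1768]
 [0.6227 0.1535]
 [0.5252 0.1719]
 [0.5257 0.1468]]
[ 0.4489 -0.1471  0.3002]
```

servo_tool([
  {"x": 0.127,"y": -0.28,"z": 0,"rx": 0,"ry": 0,"rz": 0,"jaw": 1},
  {"x": 0.127,"y": -0.28,"z": 0,"rx": 0,"ry": 0,"rz": 0,"jaw": 1},
  {"x": 0.127,"y": -0.28,"z": 0,"rx": 0,"ry": 0,"rz": 0,"jaw": 1},
  {"x": 0.127,"y": -0.28,"z": 0,"rx": 0,"ry": 0,"rz": 0,"jaw": 1},
  {"x": 0.127,"y": -0.28,"z": 0,"rx": 0,"ry": 0,"rz": 0,"jaw": 1},
  {"x": 0.127,"y": -0.28,"z": 0,"rx": 0,"ry": 0,"rz": 0,"jaw": 1},
  {"x": 0.127,"y": -0.28,"z": 0,"rx": 0,"ry": 0,"rz": 0,"jaw": 1},
  {"x": 0.127,"y": -0.28,"z": 0,"rx": 0,"ry": 0,"rz": 0,"jaw": 1},
  {"x": 0.127,"y": -0.28,"z": 0,"rx": 0,"ry": 0,"rz": 0,"jaw": 1},
  {"x": 0.127,"y": -0.28,"z": 0,"rx": 0,"ry": 0,"rz": 0,"jaw": 1},
  {"x": 0.127,"y": -0.28,"z": 0,"rx": 0,"ry": 0,"rz": 0,"jaw": 1},
  {"x": 0,"y": 0,"z": 0.3,"rx": 0,"ry": 0,"rz": -0.025,"jaw": 1},
  {"x": 0,"y": 0,"z": 0.3,"rx": 0,"ry": 0,"rz": 0,"jaw": 1},
  {"x": 0,"y": 0,"z": 0.3,"rx": 0,"ry": 0,"rz": 0,"jaw": 1},
  {"x": 0,"y": 0,"z": 0.3,"rx": 0,"ry": 0,"rz": 0,"jaw": 1},
  {"x": 0,"y": 0,"z": 0.3,"rx": 0,"ry": 0,"rz": 0,"jaw": 1},
  {"x": 0,"y": 0,"z": 0.3,"rx": 0,"ry": 0,"rz": 0,"jaw": 1},
  {"x": 0,"y": 0,"z": 0.3,"rx": 0,"ry": 0,"rz": 0,"jaw": 1},
  {"x": 0,"y": 0,"z": 0,"rx": 0,"ry": 0,"rz": 0,"jaw": 1},
])

```text
time: 4.13
ee_pos: [0.5849, 0.1287, 0.0863]
tool_rot: [[0.991, 0.137, -0.009], [0.137, -0.99, 0.027], [-0.005, -0.028, -1.0]]
force: [-1.0, -0.8, -0.9]
width: 1.0
finger_force: 0.0
```

```bash
python3 look.py top t2.png
```

```text
4.1833 [0.5861 0.1289 0.0894] [[0.99, 0.137, -0.007], [0.138, -0.99, 0.027], [-0.003, -0.028, -1.0]] 1.0022182991601014 [-0.5374 -0.1402  1.0172]
```

```bash
cat > to.py <<'E'
# usage: to.py x y z yawdeg pitchdeg : needed turn (shares) then shift (shares) in the turned tool axes
import sys
from h import *
from scipy.spatial.transform import Rotation as R
np.set_printoptions(precision=4,suppress=True)
x,y,z,yaw,pit=map(float,sys.argv[1:6])
s=r.get_state();A=np.array(s['tool_rot'])
T=(R.from_euler('z',yaw,degrees=True)*R.from_matrix(np.diag([1.,-1,-1]))*R.from_euler('y',pit,degrees=True)).as_matrix()
rv=R.from_matrix(A.T@T).as_rotvec()/np.pi
d=np.array([x,y,z])-s['ee_pos']
print('t',round(s['time'],2),'turn',rv,'shift',T.T@d/0.1,'shift in old axes',A.T@d/.1,'width',s['width'],'q',np.array(s['qpos']),'F',s['force'])
E
python3 to.py .589 .161 .033 4.5 0
```

```text
t 4.18 turn [-0.0088  0.0011  0.0189] shift [ 0.0536 -0.3175  0.5638] shift in old axes [ 0.0739 -0.2979  0.5721] width 1.0022182991601014 q [ 0.0676  0.4653 -0.1297  0.9805  0.0275  3.0712] F [-0.5374 -0.1402  1.0172]
```

The last joint is near its limit (3.07 rad), so I'll use the half-turned grasp.

servo_tool([
  {"x": 0,"y": 0,"z": -0.2,"rx": -0.0088,"ry": 0.001,"rz": 0,"jaw": 1},
  {"x": 0,"y": 0,"z": -0.2,"rx": 0,"ry": 0,"rz": -0.039,"jaw": 1},
  {"x": 0,"y": 0,"z": 0,"rx": 0,"ry": 0,"rz": -0.039,"jaw": 1},
  {"x": 0,"y": 0,"z": 0,"rx": 0,"ry": 0,"rz": -0.039,"jaw": 1},
  {"x": 0,"y": 0,"z": 0,"rx": 0,"ry": 0,"rz": -0.039,"jaw": 1},
  {"x": 0,"y": 0,"z": 0,"rx": 0,"ry": 0,"rz": -0.039,"jaw": 1},
  {"x": 0,"y": 0,"z": 0,"rx": 0,"ry": 0,"rz": -0.039,"jaw": 1},
  {"x": 0,"y": 0,"z": 0,"rx": 0,"ry": 0,"rz": -0.039,"jaw": 1},
  {"x": 0,"y": 0,"z": 0,"rx": 0,"ry": 0,"rz": -0.039,"jaw": 1},
  {"x": 0,"y": 0,"z": 0,"rx": 0,"ry": 0,"rz": -0.039,"jaw": 1},
  {"x": 0,"y": 0,"z": 0,"rx": 0,"ry": 0,"rz": -0.039,"jaw": 1},
  {"x": 0,"y": 0,"z": 0,"rx": 0,"ry": 0,"rz": -0.039,"jaw": 1},
  {"x": 0,"y": 0,"z": 0,"rx": 0,"ry": 0,"rz": -0.039,"jaw": 1},
  {"x": 0,"y": 0,"z": 0,"rx": 0,"ry": 0,"rz": -0.039,"jaw": 1},
  {"x": 0,"y": 0,"z": 0,"rx": 0,"ry": 0,"rz": -0.039,"jaw": 1},
  {"x": 0,"y": 0,"z": 0,"rx": 0,"ry": 0,"rz": -0.039,"jaw": 1},
  {"x": 0,"y": 0,"z": 0,"rx": 0,"ry": 0,"rz": -0.039,"jaw": 1},
  {"x": 0,"y": 0,"z": 0,"rx": 0,"ry": 0,"rz": -0.039,"jaw": 1},
  {"x": 0,"y": 0,"z": 0,"rx": 0,"ry": 0,"rz": -0.039,"jaw": 1},
  {"x": 0,"y": 0,"z": 0,"rx": 0,"ry": 0,"rz": -0.039,"jaw": 1},
])

```text
time: 5.85
ee_pos: [0.5886, 0.129, 0.1337]
tool_rot: [[-0.784, 0.62, 0.008], [0.62, 0.784, 0.001], [-0.006, 0.005, -1.0]]
force: [0.5, 0.4, -0.2]
width: 1.002
finger_force: 0.0
```

```bash
python3 to.py .589 .161 .033 184.5 0
```

```text
t 5.85 turn [ 0.001   0.0023 -0.238 ] shift [-0.0296  0.3191  1.0074] shift in old axes [0.2009 0.2487 1.0077] width 1.0015481690702097 q [ 0.0805  0.4322 -0.0573  1.0735  0.0001  0.7495] F [ 0.5192  0.3811 -0.1723]
```

servo_tool([
  {"x": 0,"y": 0,"z": 0,"rx": 0,"ry": 0,"rz": -0.039,"jaw": 1},
  {"x": 0,"y": 0,"z": 0,"rx": 0,"ry": 0,"rz": -0.039,"jaw": 1},
  {"x": 0,"y": 0,"z": 0,"rx": 0,"ry": 0,"rz": -0.039,"jaw": 1},
  {"x": 0,"y": 0,"z": 0,"rx": 0,"ry": 0,"rz": -0.039,"jaw": 1},
  {"x": 0,"y": 0,"z": 0,"rx": 0,"ry": 0,"rz": -0.039,"jaw": 1},
  {"x": 0,"y": 0,"z": 0,"rx": 0,"ry": 0,"rz": -0.039,"jaw": 1},
  {"x": -0.03,"y": 0.16,"z": 0,"rx": 0,"ry": 0,"rz": -0.004,"jaw": 1},
  {"x": 0,"y": 0.16,"z": 0,"rx": 0,"ry": 0,"rz": 0,"jaw": 1},
  {"x": 0,"y": 0,"z": 0.25,"rx": 0,"ry": 0,"rz": 0,"jaw": 1},
  {"x": 0,"y": 0,"z": 0.25,"rx": 0,"ry": 0,"rz": 0,"jaw": 1},
  {"x": 0,"y": 0,"z": 0.25,"rx": 0,"ry": 0,"rz": 0,"jaw": 1},
  {"x": 0,"y": 0,"z": 0.26,"rx": 0,"ry": 0,"rz": 0,"jaw": 1},
  {"x": 0,"y": 0,"z": 0,"rx": 0,"ry": 0,"rz": 0,"jaw": 1},
  {"x": 0,"y": 0,"z": 0,"rx": 0,"ry": 0,"rz": 0,"jaw": -1},
  {"x": 0,"y": 0,"z": 0,"rx": 0,"ry": 0,"rz": 0,"jaw": -1},
  {"x": 0,"y": 0,"z": 0,"rx": 0,"ry": 0,"rz": 0,"jaw": -1},
  {"x": 0,"y": 0,"z": 0,"rx": 0,"ry": 0,"rz": 0,"jaw": -1},
  {"x": 0,"y": 0,"z": 0,"rx": 0,"ry": 0,"rz": 0,"jaw": -1},
  {"x": 0,"y": 0,"z": 0,"rx": 0,"ry": 0,"rz": 0,"jaw": -1},
  {"x": 0,"y": 0,"z": 0,"rx": 0,"ry": 0,"rz": 0,"jaw": -1},
])

```text
time: 7.52
ee_pos: [0.5895, 0.162, 0.0312]
tool_rot: [[-0.997, -0.073, 0.006], [-0.073, 0.997, 0.001], [-0.006, 0.0, -1.0]]
force: [-1.7, -1.3, 9.2]
width: 0.2
finger_force: 58.5
```

```bash
python3 to.py .589 .161 .033 184.5 0
```

```text
t 7.52 turn [ 0.0001  0.0021 -0.0016] shift [ 0.0055 -0.0091 -0.0184] shift in old axes [ 0.0053 -0.0092 -0.0184] width 0.19993055053362416 q [ 0.135   0.5266 -0.1957  0.8421 -0.0001  0.0616] F [-1.6734 -1.3486  9.1566]
```

servo_tool([
  {"x": 0,"y": 0,"z": -0.2,"rx": 0,"ry": 0,"rz": 0,"jaw": -1},
  {"x": 0,"y": 0,"z": -0.36,"rx": 0,"ry": 0,"rz": 0,"jaw": -1},
  {"x": 0,"y": 0,"z": -0.36,"rx": 0,"ry": 0,"rz": -0.034,"jaw": -1},
  {"x": 0,"y": 0,"z": -0.36,"rx": 0,"ry": 0,"rz": -0.034,"jaw": -1},
  {"x": 0,"y": 0,"z": -0.36,"rx": 0,"ry": 0,"rz": -0.034,"jaw": -1},
  {"x": 0,"y": 0,"z": -0.36,"rx": 0,"ry": 0,"rz": -0.034,"jaw": -1},
  {"x": -0.04,"y": 0.292,"z": 0,"rx": 0,"ry": 0,"rz": 0,"jaw": -1},
  {"x": -0.04,"y": 0.292,"z": 0,"rx": 0,"ry": 0,"rz": 0,"jaw": -1},
  {"x": -0.04,"y": 0.292,"z": 0,"rx": 0,"ry": 0,"rz": 0,"jaw": -1},
  {"x": -0.04,"y": 0.292,"z": 0,"rx": 0,"ry": 0,"rz": 0,"jaw": -1},
  {"x": -0.04,"y": 0.292,"z": 0,"rx": 0,"ry": 0,"rz": 0,"jaw": -1},
  {"x": 0,"y": 0,"z": 0,"rx": 0,"ry": -0.033,"rz": 0,"jaw": -1},
  {"x": 0,"y": 0,"z": 0,"rx": 0,"ry": -0.033,"rz": 0,"jaw": -1},
  {"x": 0,"y": 0,"z": 0,"rx": 0,"ry": -0.033,"rz": 0,"jaw": -1},
  {"x": 0,"y": 0,"z": 0,"rx": 0,"ry": -0.033,"rz": 0,"jaw": -1},
  {"x": 0,"y": 0,"z": 0,"rx": 0,"ry": -0.033,"rz": 0,"jaw": -1},
  {"x": 0,"y": 0,"z": 0,"rx": 0,"ry": -0.033,"rz": 0,"jaw": -1},
  {"x": 0,"y": 0,"z": 0,"rx": 0,"ry": -0.033,"rz": 0,"jaw": -1},
  {"x": 0,"y": 0,"z": 0,"rx": 0,"ry": -0.033,"rz": 0,"jaw": -1},
  {"x": 0,"y": 0,"z": 0,"rx": 0,"ry": -0.033,"rz": 0,"jaw": -1},
])

```text
time: 9.18
ee_pos: [0.5359, 0.2997, 0.2294]
tool_rot: [[-0.563, -0.48, 0.673], [-0.309, 0.877, 0.367], [-0.767, -0.002, -0.642]]
force: [1.7, 1.1, -1.6]
width: 0.199
finger_force: 59.1
```

```bash
python3 to.py .536 .299 .115 209 -90
```

```text
t 9.18 turn [-0.002  -0.2219 -0.0002] shift [ 1.1445 -0.0065 -0.0021] shift in old axes [ 0.8788 -0.0048  0.7331] width 0.19874839768244953 q [ 0.3089 -0.0114 -0.8388 -0.1214  0.1454 -0.1249] F [ 1.7157  1.106  -1.5755]
```

servo_tool([
  {"x": 0,"y": 0,"z": 0,"rx": 0,"ry": -0.032,"rz": 0,"jaw": -1},
  {"x": 0,"y": 0,"z": 0,"rx": 0,"ry": -0.032,"rz": 0,"jaw": -1},
  {"x": 0,"y": 0,"z": 0,"rx": 0,"ry": -0.032,"rz": 0,"jaw": -1},
  {"x": 0,"y": 0,"z": 0,"rx": 0,"ry": -0.032,"rz": 0,"jaw": -1},
  {"x": 0,"y": 0,"z": 0,"rx": 0,"ry": -0.032,"rz": 0,"jaw": -1},
  {"x": 0,"y": 0,"z": 0,"rx": 0,"ry": -0.032,"rz": 0,"jaw": -1},
  {"x": 0,"y": 0,"z": 0,"rx": 0,"ry": -0.03,"rz": 0,"jaw": -1},
  {"x": 0,"y": 0,"z": 0,"rx": 0,"ry": 0,"rz": 0,"jaw": -1},
])

```text
time: 9.85
ee_pos: [0.5875, 0.3254, 0.2693]
tool_rot: [[-0.193, -0.48, 0.856], [-0.106, 0.877, 0.468], [-0.975, -0.0, -0.22]]
force: [-0.6, -0.7, -1.9]
width: 0.199
finger_force: 59.2
```

```bash
python3 to.py .536 .299 .110 209 -90; python3 look.py scene s1.png; python3 -c "
import cv2;i=cv2.imread('pics/s1.png');cv2.imwrite('pics/s1c.png',cv2.resize(i[0:220,250:570],(800,550),interpolation=cv2.INTER_CUBIC))"
```

```text
t 9.85 turn [-0.0018 -0.0706 -0.0001] shift [ 1.5931  0.0191 -0.5781] shift in old axes [ 1.6813  0.0164 -0.2134] width 0.19858141711653085 q [ 0.3014  0.2545 -1.1737 -1.2019  0.1943 -0.0447] F [-0.5885 -0.6646 -1.9137]
9.9 [0.5859 0.3248 0.267 ] [[-0.199, -0.48, 0.854], [-0.109, 0.877, 0.468], [-0.974, 0.0, -0.227]] 0.20139550881555265 [-0.2508 -0.416  -3.3339]
```

View pics/s1c.png

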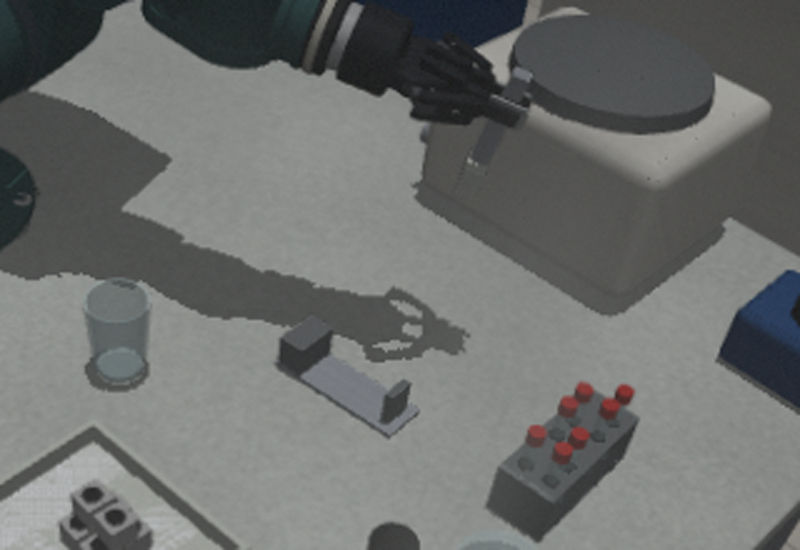

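The scene crop shows the spreader held at (505,130), almost upright and clear of everything. The elbow joint is at its limit here, so it has to stand farther out. I'll check the free space there.

```bash
python3 - <<'E'
from h import *
import pickle
np.set_printoptions(precision=4,suppress=True)
p=pickle.load(open('last_scene.pkl','rb'))
f=lambda L,z:ray(p,[(250+a*.4,a2*.4) for a,a2 in L],z)[:,:2]
print('appl',f([(420,195),(600,312),(725,232)],0)); print('rack',f([(488,505),(545,540),(636,430)],0)); print('rest',f([(278,362),(390,436),(415,412)],0))
E
```

```text
appl [[0.3848 0.4735]
 [0.6585 0.4631]
 [0.6717 0.7125]]
rack [[0.753  0.1492]
 [0.8145 0.1568]
 [0.7895 0.3408]]
rest [[0.4857 0.1339]
 [0.6329 0.1443]
 [0.627  0.188 ]]
```

```bash
python3 to.py .645 .345 .16 208.7 -90
```

```text
t 9.9 turn [ 0.     -0.0728 -0.0001] shift [ 1.0702 -0.1072  0.6155] shift in old axes [ 0.9028 -0.1074  0.8421] width 0.20139550881555265 q [ 0.3013  0.2518 -1.175  -1.1936  0.1944 -0.0456] F [-0.2508 -0.416  -3.3339]
```

servo_tool([
  {"x": 0.1,"y": -0.035,"z": 0.28,"rx": 0,"ry": 0,"rz": 0,"jaw": -1},
  {"x": 0.1,"y": -0.035,"z": 0.28,"rx": 0,"ry": 0,"rz": 0,"jaw": -1},
  {"x": 0.1,"y": -0.035,"z": 0.28,"rx": 0,"ry": 0,"rz": 0,"jaw": -1},
  {"x": 0.3,"y": 0,"z": 0,"rx": 0,"ry": 0,"rz": 0,"jaw": -1},
  {"x": 0.3,"y": 0,"z": 0,"rx": 0,"ry": 0,"rz": 0,"jaw": -1},
  {"x": 0,"y": 0,"z": 0,"rx": 0,"ry": -0.0243,"rz": 0,"jaw": -1},
  {"x": 0,"y": 0,"z": 0,"rx": 0,"ry": -0.0243,"rz": 0,"jaw": -1},
  {"x": 0,"y": 0,"z": 0,"rx": 0,"ry": -0.0243,"rz": 0,"jaw": -1},
  {"x": 0,"y": 0,"z": 0,"rx": 0,"ry": 0,"rz": 0,"jaw": -1},
  {"x": 0,"y": 0,"z": 0,"rx": 0,"ry": 0,"rz": 0,"jaw": -1},
])

```text
time: 10.73
ee_pos: [0.6633, 0.3548, 0.1608]
tool_rot: [[-0.027, -0.48, 0.877], [-0.014, 0.877, 0.48], [-1.0, 0.001, -0.03]]
force: [0.2, -0.3, -2.5]
width: 0.202
finger_force: 59.3
```

```bash
python3 to.py .645 .345 .097 208.7 -90;
```

```text
t 10.73 turn [ 0.     -0.0097 -0.0003] shift [ 0.6379  0.0016 -0.208 ] shift in old axes [ 0.644   0.0011 -0.1886] width 0.20160638820346263 q [ 0.3104  0.8968 -1.1761 -2.042   0.1906 -0.0049] F [ 0.2449 -0.306  -2.5227]
```

```bash
python3 - <<'E'
import numpy as np
from scipy.optimize import least_squares
D=np.array([[.263,-.048,1.259,.5248,.231],[.4653,-.1297,.9805,.6001,.0894],[.4322,-.0573,1.0735,.6026,.1337],[.5266,-.1957,.8421,.6113,.0312],[.2518,-1.175,-1.1936,.670,.267],[.8968,-1.1761,-2.042,.7523,.1608],[-.0114,-.8388,-.1214,.614,.2294]])
def fk(p,q1,q2,q3):
    a,h,L1,L2,o,L3=p; f=q1-q2; t=f+q3
    return a+L1*np.sin(q1)+L2*np.cos(f)+o*np.sin(f)+L3*np.cos(t), h+L1*np.cos(q1)-L2*np.sin(f)+o*np.cos(f)-L3*np.sin(t)
def res(p):
    r,z=fk(p,*D[:,:3].T); return np.r_[r-D[:,3],z-D[:,4]]
s=least_squares(res,[0,.3,.3,.3,0,.25]);p=s.x;print(p.round(3),np.abs(s.fun).max())
for q2 in np.arange(-1.15,.6,.1):
  for q1 in np.arange(-.2,1.7,.01):
    q3=q2-q1
    if q3<-2.1: continue
    r,z=fk(p,q1,q2,q3)
    if abs(z-.097)<.004: print(q1.round(2),q2.round(2),q3.round(2),round(r,3),round(z,3))
for lean in (5,8,30,45):
  for q2 in (-1.15,-.9,-.7):
   for q1 in np.arange(-.2,1.7,.01):
    q3=q2-q1+np.radians(lean)
    if q3<-2.1: continue
    r,z=fk(p,q1,q2,q3)
    if abs(z-.097)<.003: print('lean',lean,q1.round(2),q2.round(2),q3.round(2),round(r,3),round(z,3))
E
```

```text
[0.004 0.164 0.58  0.371 0.053 0.428] 0.0013352903447263476
1.03 -0.95 -1.98 0.83 0.101
1.04 -0.95 -1.99 0.829 0.097
1.02 -0.85 -1.87 0.867 0.097
1.01 -0.75 -1.76 0.905 0.098
1.01 -0.65 -1.66 0.943 0.098
1.02 -0.55 -1.57 0.979 0.096
1.03 -0.45 -1.48 1.015 0.097
1.05 -0.35 -1.4 1.05 0.095
1.07 -0.25 -1.32 1.084 0.095
1.09 -0.15 -1.24 1.117 0.098
1.12 -0.05 -1.17 1.147 0.095
1.14 0.05 -1.09 1.177 0.101
1.15 0.05 -1.1 1.177 0.094
1.18 0.15 -1.03 1.204 0.093
1.21 0.25 -0.96 1.231 0.094
1.24 0.35 -0.89 1.255 0.097
1.27 0.45 -0.82 1.278 0.1
1.31 0.55 -0.76 1.298 0.096Traceback (most recent call last):
  File "<stdin>", line 22, in <module>
AttributeError: 'float' object has no attribute 'round'
```

```bash
python3 to.py .68 .31 .14 180 -90
```

```text
t 10.73 turn [ 0.1595 -0.0095  0.0021] shift [ 0.2079 -0.4484  0.1668] shift in old axes [ 0.2095 -0.4736 -0.0628] width 0.20160638820346263 q [ 0.3104  0.8968 -1.1761 -2.042   0.1906 -0.0049] F [ 0.2449 -0.306  -2.5227]
```

servo_tool([
  {"x": 0,"y": -0.1,"z": 0.05,"rx": 0.032,"ry": -0.002,"rz": 0,"jaw": -1},
  {"x": 0,"y": -0.1,"z": 0.05,"rx": 0.032,"ry": -0.002,"rz": 0,"jaw": -1},
  {"x": 0,"y": -0.1,"z": 0.05,"rx": 0.032,"ry": -0.002,"rz": 0,"jaw": -1},
  {"x": 0,"y": -0.1,"z": 0.05,"rx": 0.032,"ry": -0.002,"rz": 0,"jaw": -1},
  {"x": 0.1,"y": 0,"z": 0,"rx": 0.032,"ry": -0.002,"rz": 0,"jaw": -1},
  {"x": 0,"y": 0,"z": 0,"rx": 0,"ry": 0,"rz": 0,"jaw": -1},
  {"x": 0,"y": 0,"z": 0,"rx": 0,"ry": 0,"rz": 0,"jaw": -1},
])

```text
time: 11.32
ee_pos: [0.6954, 0.326, 0.1567]
tool_rot: [[0.011, -0.003, 1.0], [-0.003, 1.0, 0.003], [-1.0, -0.003, 0.011]]
force: [0.5, -0.5, -1.2]
width: 0.196
finger_force: 59.4
```

```bash
python3 to.py .68 .31 .1 180 -90
```

```text
t 11.32 turn [0.0009 0.0034 0.0011] shift [ 0.5667 -0.1604 -0.1536] shift in old axes [ 0.5655 -0.158  -0.1601] width 0.19607850063557483 q [ 0.5149  0.9102 -1.0165 -1.939  -0.5119 -0.0094] F [ 0.525  -0.4575 -1.2185]
```

servo_tool([
  {"x": 0.15,"y": -0.08,"z": -0.08,"rx": 0,"ry": 0.0034,"rz": 0.001,"jaw": -1},
  {"x": 0.15,"y": -0.08,"z": -0.08,"rx": 0,"ry": 0,"rz": 0,"jaw": -1},
  {"x": 0.15,"y": 0,"z": 0,"rx": 0,"ry": 0,"rz": 0,"jaw": -1},
  {"x": 0.06,"y": 0,"z": 0,"rx": 0,"ry": 0,"rz": 0,"jaw": -1},
  {"x": 0,"y": 0,"z": 0,"rx": 0,"ry": 0,"rz": 0,"jaw": -1},
  {"x": 0,"y": 0,"z": 0,"rx": 0,"ry": 0,"rz": 0,"jaw": -1},
])

```text
time: 11.82
ee_pos: [0.6803, 0.3081, 0.1042]
tool_rot: [[-0.0, 0.001, 1.0], [-0.0, 1.0, -0.001], [-1.0, -0.0, -0.0]]
force: [0.0, 0.0, -1.8]
width: 0.198
finger_force: 59.3
```

```bash
python3 to.py .68 .31 .096 180 -90; python3 look.py scene s2.png; python3 -c "
import cv2;i=cv2.imread('pics/s2.png');cv2.imwrite('pics/s2c.png',cv2.resize(i[20:220,330:530],(600,600),interpolation=cv2.INTER_CUBIC))"
```

```text
t 11.82 turn [-0.0002 -0.0001  0.    ] shift [ 0.0816  0.0191 -0.0026] shift in old axes [ 0.0816  0.0191 -0.0026] width 0.19765836067752118 q [ 0.5002  1.0561 -1.0673 -2.1232 -0.501   0.0001] F [ 0.0357  0.0096 -1.8164]
11.8667 [0.6802 0.3082 0.1046] [[0.001, 0.001, 1.0], [0.0, 1.0, -0.001], [-1.0, 0.0, 0.001]] 0.2018842074302282 [ 0.2529 -1.2052 -1.5168]
```

View pics/s2c.png

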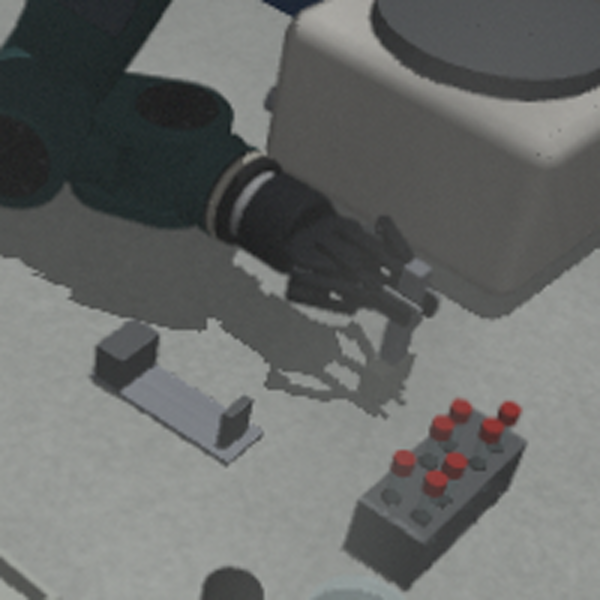

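The spreader is upright in the gripper, with the handle top at crop (415,268) and the foot about 8 mm above the bench. The rack is clear of it. I'll shift 12 mm outwards to relieve the wrist, then lower it.

servo_tool([
  {"x": 0,"y": 0,"z": 0.12,"rx": 0,"ry": 0,"rz": 0,"jaw": -1},
  {"x": 0.05,"y": 0,"z": 0,"rx": 0,"ry": 0,"rz": 0,"jaw": -1},
  {"x": 0.02,"y": 0,"z": 0,"rx": 0,"ry": 0,"rz": 0,"jaw": -1},
  {"x": 0.01,"y": 0,"z": 0,"rx": 0,"ry": 0,"rz": 0,"jaw": -1},
  {"x": 0,"y": 0,"z": 0,"rx": 0,"ry": 0,"rz": 0,"jaw": -1},
  {"x": 0,"y": 0,"z": 0,"rx": 0,"ry": 0,"rz": 0,"jaw": -1},
])

```text
time: 12.37
ee_pos: [0.6916, 0.3084, 0.0952]
tool_rot: [[-0.0, 0.001, 1.0], [-0.0, 1.0, -0.001], [-1.0, -0.0, -0.0]]
force: [-0.1, 1.0, -1.4]
width: 0.203
finger_force: 59.3
```

```bash
python3 to.py .692 .31 .096 180 -90
```

```text
t 12.37 turn [-0.0004 -0.0001  0.    ] shift [-0.0084  0.0159  0.0038] shift in old axes [-0.0084  0.0159  0.0038] width 0.2029893564260894 q [ 0.4902  1.0688 -1.0376 -2.106  -0.4915  0.0002] F [-0.0831  0.9898 -1.3507]
```

servo_tool([
  {"x": 0.01,"y": 0,"z": 0,"rx": 0,"ry": 0,"rz": 0,"jaw": -1},
  {"x": 0.01,"y": 0,"z": 0,"rx": 0,"ry": 0,"rz": 0,"jaw": -1},
  {"x": 0,"y": 0,"z": 0,"rx": 0,"ry": 0,"rz": 0,"jaw": -1},
])

```text
time: 12.62
ee_pos: [0.692, 0.3084, 0.0945]
tool_rot: [[0.002, 0.002, 1.0], [0.001, 1.0, -0.002], [-1.0, 0.001, 0.002]]
force: [-2.4, -0.3, 6.3]
width: 0.202
finger_force: 59.7
```

servo_tool([
  {"x": 0,"y": 0,"z": 0,"rx": 0,"ry": 0,"rz": 0,"jaw": 1},
  {"x": 0,"y": 0,"z": 0,"rx": 0,"ry": 0,"rz": 0,"jaw": 1},
  {"x": 0,"y": 0,"z": 0,"rx": 0,"ry": 0,"rz": 0,"jaw": 1},
  {"x": 0,"y": 0,"z": 0,"rx": 0,"ry": 0,"rz": 0,"jaw": 1},
  {"x": 0,"y": 0,"z": 0,"rx": 0,"ry": 0,"rz": 0,"jaw": 1},
  {"x": -0.1,"y": 0,"z": 0,"rx": 0,"ry": 0,"rz": 0,"jaw": 1},
  {"x": -0.25,"y": 0,"z": 0,"rx": 0,"ry": 0,"rz": 0,"jaw": 1},
  {"x": -0.35,"y": 0,"z": 0,"rx": 0,"ry": 0,"rz": 0,"jaw": 1},
  {"x": -0.35,"y": 0,"z": 0,"rx": 0,"ry": 0,"rz": 0,"jaw": 1},
  {"x": -0.35,"y": 0,"z": 0,"rx": 0,"ry": 0,"rz": 0,"jaw": 1},
  {"x": 0,"y": 0,"z": 0,"rx": 0,"ry": 0.03,"rz": 0,"jaw": 1},
  {"x": 0,"y": 0,"z": 0,"rx": 0,"ry": 0.03,"rz": 0,"jaw": 1},
  {"x": 0,"y": 0,"z": 0,"rx": 0,"ry": 0.03,"rz": 0,"jaw": 1},
  {"x": 0,"y": 0,"z": 0,"rx": 0,"ry": 0.03,"rz": 0,"jaw": 1},
  {"x": 0,"y": 0,"z": 0,"rx": 0,"ry": 0.03,"rz": 0,"jaw": 1},
  {"x": 0,"y": 0,"z": 0,"rx": 0,"ry": 0.03,"rz": 0,"jaw": 1},
  {"x": 0,"y": 0,"z": 0,"rx": 0,"ry": 0.03,"rz": 0,"jaw": 1},
  {"x": 0,"y": 0,"z": 0,"rx": 0,"ry": 0.03,"rz": 0,"jaw": 1},
  {"x": 0,"y": 0,"z": 0,"rx": 0,"ry": 0.03,"rz": 0,"jaw": 1},
])

```text
time: 14.2
ee_pos: [0.6983, 0.3118, 0.2292]
tool_rot: [[-0.545, -0.003, 0.838], [-0.002, 1.0, 0.002], [-0.838, -0.001, -0.545]]
force: [0.8, 0.6, -1.0]
width: 1.003
finger_force: 0.0
```

```bash
python3 to.py .673 .3084 .23 180 0; python3 look.py scene s3.png spreader,1,.13; python3 look.py top t3.png spreader,1,.13
```

```text
t 14.2 turn [0.0002 0.3165 0.001 ] shift [ 0.2533 -0.0335 -0.0081] shift in old axes [ 0.1314 -0.0328 -0.2169] width 1.0030404279428828 q [ 0.4488  0.2799 -0.5979 -0.2531 -0.3704  0.2543] F [ 0.7858  0.6031 -1.0297]
14.25 [0.6987 0.3116 0.2302] [[-0.551, -0.002, 0.835], [-0.003, 1.0, 0.001], [-0.835, -0.002, -0.551]] 1.000858730736849 [ 0.0724 -0.6537  5.357 ]
spreader 0.57 [464. 138.] 610 [0.7134 0.2223] corners [[0.727, 0.154], [0.656, 0.317], [0.695, 0.327], [0.76, 0.164]]
14.35 [0.7003 0.3121 0.231 ] [[-0.539, -0.002, 0.843], [-0.001, 1.0, 0.002], [-0.843, 0.0, -0.539]] 1.0015233838282902 [-0.0095 -0.3993 -0.251 ]
spreader 0.52 [188. 168.] 68 [0.6488 0.2631] corners [[0.658, 0.278], [0.659, 0.253], [0.639, 0.252], [0.639, 0.276]]
```

servo_tool([
  {"x": 0,"y": 0,"z": 0,"rx": 0,"ry": 0.0317,"rz": 0,"jaw": 1},
  {"x": 0,"y": 0,"z": 0,"rx": 0,"ry": 0.0317,"rz": 0,"jaw": 1},
  {"x": 0,"y": 0,"z": 0,"rx": 0,"ry": 0.0317,"rz": 0,"jaw": 1},
  {"x": 0,"y": 0,"z": 0,"rx": 0,"ry": 0.0317,"rz": 0,"jaw": 1},
  {"x": 0,"y": 0,"z": 0,"rx": 0,"ry": 0.0317,"rz": 0,"jaw": 1},
  {"x": 0.05,"y": 0,"z": 0,"rx": 0,"ry": 0.0317,"rz": 0,"jaw": 1},
  {"x": 0.05,"y": 0,"z": 0,"rx": 0,"ry": 0.0317,"rz": 0,"jaw": 1},
  {"x": 0.05,"y": 0,"z": 0,"rx": 0,"ry": 0.0317,"rz": 0,"jaw": 1},
  {"x": 0.05,"y": -0.015,"z": 0,"rx": 0,"ry": 0.0317,"rz": 0,"jaw": 1},
  {"x": 0.05,"y": -0.015,"z": 0,"rx": 0,"ry": 0.0317,"rz": 0,"jaw": 1},
  {"x": 0,"y": 0,"z": 0,"rx": 0,"ry": 0,"rz": 0,"jaw": 1},
])

```text
time: 15.32
ee_pos: [0.6805, 0.3094, 0.2136]
tool_rot: [[-0.997, -0.004, 0.082], [-0.004, 1.0, -0.003], [-0.082, -0.003, -0.997]]
force: [3.2, -0.3, -1.2]
width: 1.0
finger_force: 0.0
```

```bash
python3 to.py .673 .3084 .09 180 0; python3 look.py wrist w3.png spreader,1,.13;python3 look.py scene s4.png; python3 -c "
import cv2,numpy as np;i=cv2.imread('pics/s4.png');w=cv2.imread('pics/w3.png');a=cv2.resize(i[20:220,370:530],(400,500),interpolation=cv2.INTER_CUBIC);b=cv2.resize(w[100:400,160:480],(400,375));cv2.imwrite('pics/c4.png',np.hstack([a,np.vstack([b,np.zeros((125,400,3),np.uint8)])]))"
```

```text
t 15.32 turn [-0.001   0.0261  0.0012] shift [ 0.0747 -0.0096  1.2359] shift in old axes [ 0.1758 -0.0051  1.2257] width 0.9998852660946261 q [ 0.3292  0.6209  0.4965  1.3697 -0.0294  0.3241] F [ 3.2269 -0.2538 -1.1588]
15.3667 [0.6814 0.31   0.2139] [[-0.996, -0.004, 0.09], [-0.004, 1.0, -0.002], [-0.09, -0.003, -0.996]] 1.003084639618472 [-0.4131  0.4698  0.012 ]
spreader 0.79 [314. 164.] 1436 [0.654  0.3065] corners [[0.639, 0.292], [0.639, 0.325], [0.68, 0.326], [0.68, 0.291]]
15.4667 [0.6799 0.3104 0.216 ] [[-0.996, -0.005, 0.093], [-0.005, 1.0, -0.001], [-0.093, -0.002, -0.996]] 0.9984421266357495 [ 0.429  -0.5357  0.5674]
```

View pics/c4.png

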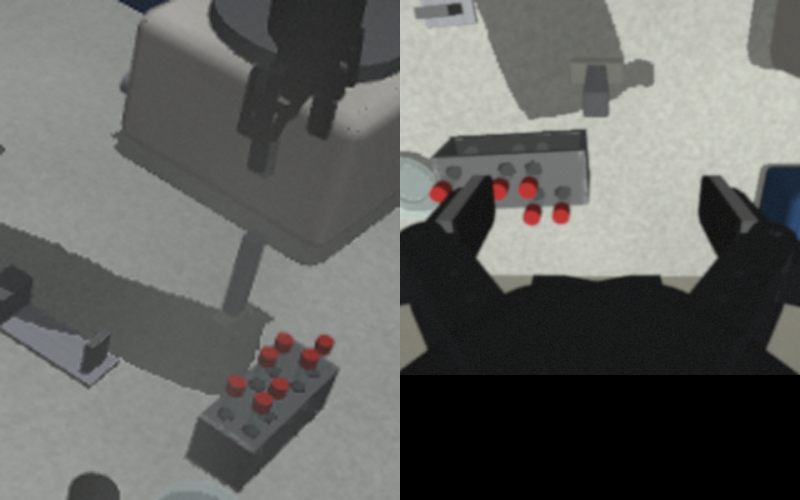

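The spreader stands upright on the bench, with its handle top near wrist pixel (317,184).

```bash
python3 - <<'E'
from h import *
import pickle
np.set_printoptions(precision=4,suppress=True)
p=pickle.load(open('last_wrist.pkl','rb'))
print(ray(p,[(307.5,174),(326,174),(326,194),(308,194),(317,184)],.13))
E
python3 to.py .673 .3084 .23 180 0
```

```text
[[0.6623 0.3009 0.13  ]
 [0.6622 0.3161 0.13  ]
 [0.6797 0.3164 0.13  ]
 [0.6798 0.3012 0.13  ]
 [0.6709 0.3087 0.13  ]]
t 15.47 turn [-0.0005  0.0297  0.0016] shift [ 0.0692 -0.0198 -0.1404] shift in old axes [ 0.0559 -0.0197 -0.1462] width 0.9984421266357495 q [ 0.3315  0.6109  0.4827  1.3548 -0.0316  0.3251] F [ 0.429  -0.5357  0.5674]
```

servo_tool([
  {"x": 0.05,"y": -0.02,"z": 0,"rx": 0,"ry": 0.0297,"rz": 0.0016,"jaw": 1},
  {"x": 0.03,"y": 0,"z": 0.15,"rx": 0,"ry": 0,"rz": 0,"jaw": 1},
  {"x": 0,"y": 0,"z": 0.25,"rx": 0,"ry": 0,"rz": 0,"jaw": 1},
  {"x": 0,"y": 0,"z": 0.15,"rx": 0,"ry": 0,"rz": 0,"jaw": 1},
  {"x": 0,"y": 0,"z": 0,"rx": 0,"ry": 0,"rz": 0,"jaw": 1},
])

```text
time: 15.88
ee_pos: [0.6692, 0.3078, 0.1594]
tool_rot: [[-1.0, -0.0, -0.004], [-0.0, 1.0, -0.003], [0.004, -0.003, -1.0]]
force: [-0.7, -0.1, -0.4]
width: 0.997
finger_force: 0.0
```

```bash
python3 to.py .671 .3085 .093 180 0
```

```text
t 15.88 turn [-0.0008 -0.0013  0.0001] shift [-0.0184  0.0068  0.6635] shift in old axes [-0.021   0.0085  0.6634] width 0.9968809823005937 q [ 0.3212  0.6723  0.4544  1.3575 -0.0012  0.3207] F [-0.7286 -0.1012 -0.3586]
```

servo_tool([
  {"x": -0.019,"y": 0.007,"z": 0.2,"rx": 0,"ry": 0,"rz": 0,"jaw": 1},
  {"x": 0,"y": 0,"z": 0.25,"rx": 0,"ry": 0,"rz": 0,"jaw": 1},
  {"x": 0,"y": 0,"z": 0.21,"rx": 0,"ry": 0,"rz": 0,"jaw": 1},
  {"x": 0,"y": 0,"z": 0,"rx": 0,"ry": 0,"rz": 0,"jaw": 1},
  {"x": 0,"y": 0,"z": 0,"rx": 0,"ry": 0,"rz": 0,"jaw": -1},
  {"x": 0,"y": 0,"z": 0,"rx": 0,"ry": 0,"rz": 0,"jaw": -1},
  {"x": 0,"y": 0,"z": 0,"rx": 0,"ry": 0,"rz": 0,"jaw": -1},
  {"x": 0,"y": 0,"z": 0,"rx": 0,"ry": 0,"rz": 0,"jaw": -1},
  {"x": 0,"y": 0,"z": 0,"rx": 0,"ry": 0,"rz": 0,"jaw": -1},
  {"x": 0,"y": 0,"z": 0,"rx": 0,"ry": 0,"rz": 0,"jaw": -1},
  {"x": 0,"y": 0,"z": 0,"rx": 0,"ry": 0,"rz": 0,"jaw": -1},
])

```text
time: 16.8
ee_pos: [0.6728, 0.3085, 0.0975]
tool_rot: [[-1.0, 0.001, -0.002], [0.001, 1.0, -0.001], [0.002, -0.001, -1.0]]
force: [0.3, -0.2, 5.6]
width: 0.202
finger_force: 59.4
```

```bash
python3 to.py .671 .3085 .093 180 0;  python3 - <<'E'
from h import *
import pickle
np.set_printoptions(precision=4,suppress=True)
p=pickle.load(open('last_wrist.pkl','rb'))
# refine tray/heap from w2 image
E
```

```text
t 16.8 turn [-0.0003 -0.0006 -0.0002] shift [ 0.0181 -0.      0.0454] shift in old axes [0.018  0.     0.0454] width 0.2023527059408081 q [ 0.3201  0.6962  0.3343  1.2111 -0.0004  0.3209] F [ 0.2567 -0.2199  5.613 ]
```

servo_tool([
  {"x": 0,"y": 0,"z": -0.3,"rx": 0,"ry": 0,"rz": 0,"jaw": -1},
  {"x": 0,"y": 0,"z": -0.3,"rx": 0,"ry": 0,"rz": 0,"jaw": -1},
  {"x": 0.3,"y": 0,"z": -0.3,"rx": 0,"ry": 0,"rz": 0,"jaw": -1},
  {"x": 0.3,"y": 0,"z": -0.3,"rx": 0,"ry": 0,"rz": 0,"jaw": -1},
  {"x": 0,"y": 0,"z": 0,"rx": 0,"ry": 0,"rz": 0.0375,"jaw": -1},
  {"x": 0,"y": 0,"z": 0,"rx": 0,"ry": 0,"rz": 0.0375,"jaw": -1},
  {"x": 0,"y": 0,"z": 0,"rx": 0,"ry": 0,"rz": 0.0375,"jaw": -1},
  {"x": 0,"y": 0,"z": 0,"rx": 0,"ry": 0,"rz": 0.0375,"jaw": -1},
  {"x": 0,"y": 0,"z": 0,"rx": 0,"ry": 0,"rz": 0.0375,"jaw": -1},
  {"x": 0,"y": 0,"z": 0,"rx": 0,"ry": 0,"rz": 0.0375,"jaw": -1},
  {"x": 0,"y": 0,"z": 0,"rx": 0,"ry": 0,"rz": 0.0375,"jaw": -1},
  {"x": 0,"y": 0,"z": 0,"rx": 0,"ry": 0,"rz": 0.0375,"jaw": -1},
  {"x": 0,"y": 0,"z": 0,"rx": 0,"ry": 0,"rz": 0.0375,"jaw": -1},
  {"x": 0,"y": 0,"z": 0,"rx": 0,"ry": 0,"rz": 0.0375,"jaw": -1},
  {"x": 0,"y": 0,"z": 0,"rx": 0,"ry": 0,"rz": 0.0375,"jaw": -1},
  {"x": 0,"y": 0,"z": 0,"rx": 0,"ry": 0,"rz": 0.0375,"jaw": -1},
  {"x": 0,"y": 0,"z": 0,"rx": 0,"ry": 0,"rz": 0.0375,"jaw": -1},
])

```text
time: 18.22
ee_pos: [0.6137, 0.3085, 0.2156]
tool_rot: [[-0.033, 0.999, -0.004], [0.999, 0.033, -0.002], [-0.001, -0.004, -1.0]]
force: [0.0, 1.1, -2.3]
width: 0.199
finger_force: 59.1
```

```bash
python3 to.py .556 -.112 .2 92.4 0; python3 look.py top t5.png tray,1,.028; python3 - <<'E'
from h import *
import pickle
from scipy.optimize import minimize
np.set_printoptions(precision=4,suppress=True)
# refine tray pose: net region vs projected rim outline, top view
p=shot('top');g=r.silhouettes(p,'tray')[0]['region'];b=[d['region'] for d in r.silhouettes(p,'block0') if d['p']>.3]
g=g.copy()
for m in b:g|=m
g=cv2.morphologyEx(g.astype(np.uint8),cv2.MORPH_CLOSE,np.ones((15,15)))
def mask(v):
    x,y,a=v;R=np.array([[np.cos(a),-np.sin(a)],[np.sin(a),np.cos(a)]])
    m=np.zeros((400*4,640*4),np.uint8)
    for z in(.028,0):
        c=np.array([[-.106,-.116],[.106,-.116],[.106,.116],[-.106,.116]])@R.T+[x,y]
        cv2.fillPoly(m,[np.round(proj(p,np.c_[c,np.full(4,z)])*4).astype(int)],1)
    return cv2.resize(m*255,(640,400),interpolation=cv2.INTER_AREA)/255.
f=lambda v:np.abs(mask(v)-g).sum()
s=minimize(f,[.556,-.19,.04],method='Nelder-Mead',options=dict(initial_simplex=[[.556,-.19,.04],[.565,-.19,.04],[.556,-.18,.04],[.556,-.19,.1]]))
print('tray',s.x,s.fun,g.sum())
E
```

```text
t 18.22 turn [-0.0012  0.0005 -0.0029] shift [-4.1775 -0.7529  0.156 ] shift in old axes [-4.184  -0.7139  0.1649] width 0.19909374615358055 q [ 0.3474  0.564   0.3992  1.4101 -0.0002  1.8855] F [ 0.0163  1.1301 -2.2596]
18.2667 [0.6137 0.3085 0.2156] [[-0.024, 1.0, -0.004], [1.0, 0.024, -0.002], [-0.002, -0.004, -1.0]] 0.20383116789630334 [ 0.0066 -0.1163 -1.8632]
tray 0.91 [354. 212.] 5524 [ 0.548  -0.1937] corners [[0.658, -0.071], [0.663, -0.307], [0.449, -0.307], [0.444, -0.076]]
tray [ 0.5537 -0.1896  0.0316] 123.2 5902
```

servo_tool([
  {"x": -0.298,"y": -0.054,"z": 0,"rx": 0,"ry": 0,"rz": -0.0029,"jaw": -1},
  {"x": -0.298,"y": -0.054,"z": 0,"rx": 0,"ry": 0,"rz": 0,"jaw": -1},
  {"x": -0.298,"y": -0.054,"z": 0,"rx": 0,"ry": 0,"rz": 0,"jaw": -1},
  {"x": -0.298,"y": -0.054,"z": 0,"rx": 0,"ry": 0,"rz": 0,"jaw": -1},
  {"x": -0.298,"y": -0.054,"z": 0,"rx": 0,"ry": 0,"rz": 0,"jaw": -1},
  {"x": -0.298,"y": -0.054,"z": 0,"rx": 0,"ry": 0,"rz": 0,"jaw": -1},
  {"x": -0.298,"y": -0.054,"z": 0,"rx": 0,"ry": 0,"rz": 0,"jaw": -1},
  {"x": -0.298,"y": -0.054,"z": 0,"rx": 0,"ry": 0,"rz": 0,"jaw": -1},
  {"x": -0.298,"y": -0.054,"z": 0,"rx": 0,"ry": 0,"rz": 0,"jaw": -1},
  {"x": -0.298,"y": -0.054,"z": 0,"rx": 0,"ry": 0,"rz": 0,"jaw": -1},
  {"x": -0.298,"y": -0.054,"z": 0,"rx": 0,"ry": 0,"rz": 0,"jaw": -1},
  {"x": -0.298,"y": -0.054,"z": 0,"rx": 0,"ry": 0,"rz": 0,"jaw": -1},
  {"x": -0.298,"y": -0.054,"z": 0,"rx": 0,"ry": 0,"rz": 0,"jaw": -1},
  {"x": -0.298,"y": -0.054,"z": 0,"rx": 0,"ry": 0,"rz": 0,"jaw": -1},
  {"x": 0,"y": 0,"z": 0,"rx": 0,"ry": 0,"rz": 0,"jaw": -1},
])

```text
time: 19.72
ee_pos: [0.5573, -0.1161, 0.2166]
tool_rot: [[-0.047, 0.999, -0.003], [0.999, 0.047, -0.003], [-0.003, -0.004, -1.0]]
force: [-0.3, -0.4, -1.4]
width: 0.203
finger_force: 59.4
```

```bash
python3 to.py .556 -.112 .1325 92.4 0; python3 look.py wrist w5.png block0,7,.045; python3 look.py scene s5.png block0,7,.045
```

```text
t 19.72 turn [-0.0011  0.0008  0.0017] shift [ 0.0414 -0.0117  0.8406] shift in old axes [ 0.0436 -0.0084  0.8405] width 0.2027995778968378 q [-0.3465  0.346   0.0339  1.261  -0.0038  1.177 ] F [-0.3045 -0.439  -1.428 ]
19.7667 [ 0.5576 -0.114   0.2166] [[-0.047, 0.999, -0.003], [0.999, 0.047, -0.002], [-0.002, -0.004, -1.0]] 0.20341574352025069 [ 0.4921  0.6754 -1.8274]
block0 0.8 [301. 179.] 234 [ 0.5377 -0.1157] corners [[0.53, -0.113], [0.554, -0.112], [0.555, -0.124], [0.53, -0.125]]
block0 0.71 [331. 179.] 152 [ 0.5732 -0.1146] corners [[0.559, -0.115], [0.583, -0.114], [0.584, -0.122], [0.559, -0.124]]
block0 0.51 [298. 222.] 41 [ 0.5358 -0.17  ] corners [[0.528, -0.17], [0.541, -0.169], [0.541, -0.173], [0.528, -0.174]]
block0 0.39 [338. 220.] 39 [ 0.5841 -0.1646] corners [[0.577, -0.164], [0.586, -0.163], [0.586, -0.168], [0.577, -0.169]]
19.8667 [ 0.5578 -0.1117  0.2166] [[-0.049, 0.999, -0.003], [0.999, 0.049, -0.001], [-0.001, -0.004, -1.0]] 0.1945957887196048 [-0.3737  0.0498 -1.9373]
block0 0.66 [390. 155.] 1067 [0.5881 0.1265] corners [[0.506, 0.095], [0.476, 0.173], [0.644, 0.172], [0.665, 0.099]]
block0 0.62 [288. 223.] 184 [ 0.5895 -0.1864] corners [[0.575, -0.197], [0.569, -0.167], [0.609, -0.168], [0.615, -0.197]]
block0 0.57 [276. 214.] 121 [ 0.5527 -0.1901] corners [[0.545, -0.197], [0.536, -0.172], [0.568, -0.17], [0.575, -0.195]]
block0 0.56 [297. 208.] 246 [ 0.5705 -0.1464] corners [[0.558, -0.169], [0.55, -0.131], [0.593, -0.133], [0.601, -0.169]]
block0 0.5 [289. 200.] 166 [ 0.5434 -0.145 ] corners [[0.525, -0.168], [0.516, -0.132], [0.55, -0.133], [0.558, -0.169]]
```

servo_tool([
  {"x": 0,"y": -0.01,"z": 0.21,"rx": 0,"ry": 0,"rz": 0,"jaw": -1},
  {"x": 0,"y": 0,"z": 0.21,"rx": 0,"ry": 0,"rz": 0,"jaw": -1},
  {"x": 0,"y": 0,"z": 0.21,"rx": 0,"ry": 0,"rz": 0,"jaw": -1},
  {"x": 0,"y": 0,"z": 0.2,"rx": 0,"ry": 0,"rz": 0,"jaw": -1},
  {"x": -0.08,"y": 0,"z": 0,"rx": 0,"ry": 0,"rz": 0,"jaw": -1},
  {"x": -0.08,"y": 0,"z": 0,"rx": 0,"ry": 0,"rz": 0,"jaw": -1},
  {"x": -0.08,"y": 0,"z": 0,"rx": 0,"ry": 0,"rz": 0,"jaw": -1},
  {"x": -0.08,"y": 0,"z": 0,"rx": 0,"ry": 0,"rz": 0,"jaw": -1},
  {"x": -0.08,"y": 0,"z": 0,"rx": 0,"ry": 0,"rz": 0,"jaw": -1},
  {"x": -0.08,"y": 0,"z": 0,"rx": 0,"ry": 0,"rz": 0,"jaw": -1},
  {"x": -0.08,"y": 0,"z": 0,"rx": 0,"ry": 0,"rz": 0,"jaw": -1},
  {"x": -0.08,"y": 0,"z": 0,"rx": 0,"ry": 0,"rz": 0,"jaw": -1},
  {"x": -0.08,"y": 0,"z": 0,"rx": 0,"ry": 0,"rz": 0,"jaw": -1},
  {"x": 0,"y": 0,"z": 0,"rx": 0,"ry": 0,"rz": 0,"jaw": -1},
])

```text
time: 21.08
ee_pos: [0.56, -0.1855, 0.1335]
tool_rot: [[-0.046, 0.999, -0.004], [0.999, 0.046, -0.002], [-0.002, -0.004, -1.0]]
force: [-0.3, -0.8, -1.8]
width: 0.202
finger_force: 59.8
```

```bash
python3 to.py .556 -.112 .1325 92.4 0; python3 look.py scene s6.png block0,7,.032; python3 look.py top t6.png block0,7,.032
```

```text
t 21.08 turn [-0.0012  0.0006  0.0015] shift [ 0.7362 -0.0096  0.0102] shift in old axes [ 0.7363 -0.0062  0.0088] width 0.20212747992046606 q [-0.4563  0.4191 -0.0801  1.074  -0.0035  1.0681] F [-0.3249 -0.7575 -1.7589]
21.1333 [ 0.56   -0.1847  0.1335] [[-0.047, 0.999, -0.004], [0.999, 0.047, -0.002], [-0.001, -0.004, -1.0]] 0.2014019504375995 [ 0.4639  0.5529 -1.9244]
block0 0.74 [297. 203.] 125 [ 0.5517 -0.1303] corners [[0.533, -0.149], [0.532, -0.118], [0.561, -0.124], [0.561, -0.154]]
block0 0.73 [269. 223.] 146 [ 0.5564 -0.2116] corners [[0.534, -0.219], [0.538, -0.189], [0.568, -0.197], [0.564, -0.227]]
block0 0.71 [280. 235.] 269 [ 0.595  -0.2127] corners [[0.572, -0.238], [0.563, -0.2], [0.607, -0.2], [0.615, -0.237]]
block0 0.62 [293. 227.] 147 [ 0.5968 -0.1784] corners [[0.574, -0.191], [0.567, -0.154], [0.6, -0.156], [0.606, -0.193]]
block0 0.5 [302. 217.] 212 [ 0.5888 -0.1454] corners [[0.562, -0.151], [0.563, -0.117], [0.606, -0.129], [0.604, -0.162]]
21.2333 [ 0.5599 -0.1838  0.1335] [[-0.047, 0.999, -0.004], [0.999, 0.047, -0.001], [-0.001, -0.004, -1.0]] 0.2031050838232142 [ 0.0545  0.3478 -1.3669]
```

servo_tool([
  {"x": 0,"y": 0,"z": -0.35,"rx": 0,"ry": 0,"rz": 0,"jaw": -1},
  {"x": 0,"y": 0,"z": -0.35,"rx": 0,"ry": 0,"rz": 0,"jaw": -1},
  {"x": 0.3,"y": 0,"z": 0,"rx": 0,"ry": 0,"rz": 0,"jaw": -1},
  {"x": 0.3,"y": 0,"z": 0,"rx": 0,"ry": 0,"rz": 0,"jaw": -1},
  {"x": 0.24,"y": 0,"z": 0,"rx": 0,"ry": 0,"rz": 0,"jaw": -1},
  {"x": 0,"y": 0,"z": 0,"rx": 0,"ry": 0,"rz": 0,"jaw": -1},
  {"x": 0,"y": 0,"z": 0,"rx": 0,"ry": 0,"rz": 0,"jaw": -1},
])

```text
time: 21.87
ee_pos: [0.5562, -0.0984, 0.2038]
tool_rot: [[-0.05, 0.999, -0.003], [0.999, 0.05, -0.002], [-0.001, -0.003, -1.0]]
force: [0.0, -0.4, -1.7]
width: 0.199
finger_force: 59.9
```

```bash
python3 to.py .556 -.1 .1 92.4 0; python3 look.py scene s7.png block0,7,.019;python3 look.py wrist w7.png block0,7,.019; python3 look.py top t7.png block0,7,.019; python3 -c "
import cv2,numpy as np
f=lambda n,y0,y1,x0,x1,w,h:cv2.resize(cv2.imread('pics/'+n)[y0:y1,x0:x1],(w,h),interpolation=cv2.INTER_CUBIC)
a=f('s7.png',160,285,200,355,500,400)
b=f('t7.png',175,250,310,395,300,265)
cv2.imwrite('pics/c7.png',np.hstack([a,np.vstack([b,f('w7.png',150,300,240,410,300,265)])[:400]]))"
```

```text
t 21.87 turn [-0.0011  0.0005  0.0026] shift [-0.0156 -0.0023  1.0381] shift in old axes [-0.0141  0.0011  1.0381] width 0.19908521792377695 q [-0.3181  0.3426 -0.0061  1.2246 -0.0025  1.2026] F [ 0.0255 -0.3565 -1.6968]
21.9167 [ 0.5563 -0.0994  0.2037] [[-0.049, 0.999, -0.003], [0.999, 0.049, -0.002], [-0.002, -0.003, -1.0]] 0.20065158410068926 [-0.3294 -0.8336 -1.9719]
block0 0.76 [303. 216.] 213 [ 0.5789 -0.1375] corners [[0.553, -0.145], [0.555, -0.111], [0.598, -0.122], [0.597, -0.156]]
block0 0.61 [289. 221.] 232 [ 0.5721 -0.1698] corners [[0.555, -0.186], [0.547, -0.15], [0.59, -0.151], [0.597, -0.186]]
block0 0.59 [271. 222.] 207 [ 0.5464 -0.2015] corners [[0.521, -0.216], [0.525, -0.18], [0.563, -0.191], [0.559, -0.226]]
block0 0.5 [279. 210.] 201 [ 0.5329 -0.1669] corners [[0.524, -0.186], [0.514, -0.148], [0.552, -0.149], [0.56, -0.186]]
block0 0.48 [279. 235.] 248 [ 0.5865 -0.2092] corners [[0.564, -0.232], [0.555, -0.194], [0.597, -0.194], [0.605, -0.231]]
block0 0.45 [296. 204.] 160 [ 0.5418 -0.1276] corners [[0.526, -0.148], [0.518, -0.114], [0.552, -0.116], [0.559, -0.149]]
22.0167 [ 0.5563 -0.1003  0.2035] [[-0.047, 0.999, -0.004], [0.999, 0.047, -0.002], [-0.001, -0.004, -1.0]] 0.19874399876265572 [ 0.0893 -0.1436 -2.432 ]
block0 0.49 [300. 222.] 112 [ 0.5366 -0.1589] corners [[0.527, -0.152], [0.539, -0.151], [0.54, -0.166], [0.527, -0.167]]
block0 0.48 [336. 222.] 44 [ 0.583  -0.1559] corners [[0.579, -0.155], [0.585, -0.154], [0.585, -0.164], [0.579, -0.164]]
22.1167 [ 0.5563 -0.1005  0.2034] [[-0.047, 0.999, -0.004], [0.999, 0.047, -0.002], [-0.001, -0.004, -1.0]] 0.20287930425412318 [ 0.4195 -0.1705 -1.9107]
block0 0.4 [360. 199.] 75 [ 0.5892 -0.2121] corners [[0.592, -0.204], [0.592, -0.227], [0.569, -0.227], [0.568, -0.204]]
```

View pics/c7.png

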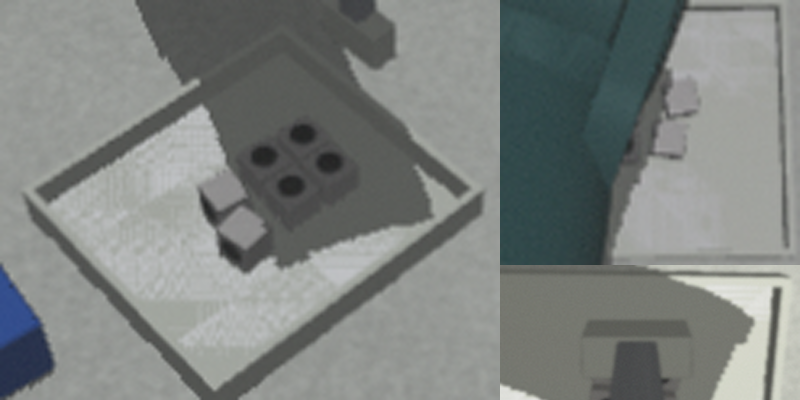

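The scene crop shows the four lower blocks still flat at (264,155), (302,133), (290,186) and (330,162). The two top blocks are now down on the floor on the -y side, at (222,190) and (242,228). Next I'll push the +x row towards -y.

servo_tool([
  {"x": 0,"y": 0.145,"z": 0.2,"rx": 0,"ry": 0,"rz": 0,"jaw": -1},
  {"x": 0,"y": 0.145,"z": 0.2,"rx": 0,"ry": 0,"rz": 0,"jaw": -1},
  {"x": 0,"y": 0,"z": 0.25,"rx": 0,"ry": 0,"rz": 0,"jaw": -1},
  {"x": 0,"y": 0,"z": 0.2,"rx": 0,"ry": 0,"rz": 0,"jaw": -1},
  {"x": 0,"y": 0,"z": 0.12,"rx": 0,"ry": 0,"rz": 0,"jaw": -1},
  {"x": 0,"y": 0,"z": 0,"rx": 0,"ry": 0,"rz": 0,"jaw": -1},
  {"x": -0.06,"y": 0,"z": 0,"rx": 0,"ry": 0,"rz": 0,"jaw": -1},
  {"x": -0.06,"y": 0,"z": 0,"rx": 0,"ry": 0,"rz": 0,"jaw": -1},
  {"x": -0.06,"y": 0,"z": 0,"rx": 0,"ry": 0,"rz": 0,"jaw": -1},
  {"x": -0.06,"y": 0,"z": 0,"rx": 0,"ry": 0,"rz": 0,"jaw": -1},
  {"x": -0.06,"y": 0,"z": 0,"rx": 0,"ry": 0,"rz": 0,"jaw": -1},
  {"x": -0.06,"y": 0,"z": 0,"rx": 0,"ry": 0,"rz": 0,"jaw": -1},
  {"x": -0.06,"y": 0,"z": 0,"rx": 0,"ry": 0,"rz": 0,"jaw": -1},
  {"x": 0,"y": 0,"z": 0,"rx": 0,"ry": 0,"rz": 0,"jaw": -1},
])

```text
time: 23.33
ee_pos: [0.587, -0.1418, 0.1066]
tool_rot: [[-0.047, 0.999, -0.003], [0.999, 0.047, -0.002], [-0.002, -0.003, -1.0]]
force: [-0.9, 0.6, -2.0]
width: 0.2
finger_force: 61.0
```

servo_tool([
  {"x": 0.1,"y": 0,"z": 0,"rx": 0,"ry": 0,"rz": 0,"jaw": -1},
  {"x": 0,"y": 0,"z": -0.3,"rx": 0,"ry": 0,"rz": 0,"jaw": -1},
  {"x": 0,"y": 0,"z": -0.4,"rx": 0,"ry": 0,"rz": 0,"jaw": -1},
  {"x": 0,"y": 0,"z": 0,"rx": 0,"ry": 0,"rz": -0.0385,"jaw": -1},
  {"x": 0,"y": 0,"z": 0,"rx": 0,"ry": 0,"rz": -0.0385,"jaw": -1},
  {"x": 0,"y": 0,"z": 0,"rx": 0,"ry": 0,"rz": -0.0385,"jaw": -1},
  {"x": 0,"y": 0,"z": 0,"rx": 0,"ry": 0,"rz": -0.0385,"jaw": -1},
  {"x": 0,"y": 0,"z": 0,"rx": 0,"ry": 0,"rz": -0.0385,"jaw": -1},
  {"x": 0,"y": 0,"z": 0,"rx": 0,"ry": 0,"rz": -0.0385,"jaw": -1},
  {"x": 0,"y": 0,"z": 0,"rx": 0,"ry": 0,"rz": -0.0385,"jaw": -1},
  {"x": 0,"y": 0,"z": 0,"rx": 0,"ry": 0,"rz": -0.0385,"jaw": -1},
  {"x": 0,"y": 0,"z": 0,"rx": 0,"ry": 0,"rz": -0.0385,"jaw": -1},
  {"x": 0,"y": 0,"z": 0,"rx": 0,"ry": 0,"rz": -0.0385,"jaw": -1},
  {"x": 0,"y": 0,"z": 0,"rx": 0,"ry": 0,"rz": -0.0385,"jaw": -1},
  {"x": 0,"y": 0,"z": 0,"rx": 0,"ry": 0,"rz": -0.0385,"jaw": -1},
  {"x": 0,"y": 0,"z": 0,"rx": 0,"ry": 0,"rz": -0.0385,"jaw": -1},
  {"x": 0,"y": 0,"z": 0,"rx": 0,"ry": 0,"rz": 0,"jaw": -1},
])

```text
time: 24.75
ee_pos: [0.5865, -0.1297, 0.1765]
tool_rot: [[-0.998, -0.056, -0.004], [-0.056, 0.998, -0.001], [0.004, -0.001, -1.0]]
force: [0.1, -0.2, -1.3]
width: 0.203
finger_force: 60.9
```

```bash
cat > fit.py <<'E'
# fit flat block poses (box 28x28x27 on tray floor) to the network regions in the scene view; report in tray frame, mm
from h import *
from scipy.optimize import minimize
TX,TY,TA=.5545,-.190,.040
p=shot('scene')
def hull(x,y,a):
    c=np.array([[-14,-14],[14,-14],[14,14],[-14,14]])/1000
    c=c@np.array([[np.cos(a),np.sin(a)],[-np.sin(a),np.cos(a)]])+[x,y]
    q=proj(p,np.r_[np.c_[c,np.full(4,.006)],np.c_[c,np.full(4,.033)]])
    return cv2.convexHull(q.astype(np.float32))
def iou(v,g):
    m=np.zeros(g.shape,np.uint8);cv2.fillPoly(m,[np.round(hull(*v)*16).astype(np.int32)],255,cv2.LINE_AA,4)
    m=m/255.;return -(m*g).sum()/np.maximum(m,g).sum()
for d in r.silhouettes(p,'block0')[:9]:
    g=d['region'].astype(float)
    if g.sum()>500: continue
    x0=ray(p,[d['pixel'][::-1]],.02)[0][:2]
    s=min((minimize(iou,[*x0,a],args=(g,),method='Nelder-Mead',options=dict(initial_simplex=[[*x0,a],[x0[0]+.008,x0[1],a],[x0[0],x0[1]+.008,a],[*x0,a+.3]])) for a in(.04,.4)),key=lambda s:s.fun)
    x,y,a=s.x;dx,dy=x-TX,y-TY;c,sn=np.cos(TA),np.sin(TA)
    print(f"p{d['p']:.2f} n{g.sum():.0f} iou{-s.fun:.2f} world {x:.4f} {y:.4f} tray {1000*(c*dx+sn*dy):.0f} {1000*(c*dy-sn*dx):.0f} ang {np.degrees(a-TA):.0f}")
E
python3 fit.py; python3 to.py .57 -.112 .1065 182.4 0
```

```text
p0.63 n189 iou0.71 world 0.5447 -0.2117 tray -11 -21 ang -31
p0.54 n179 iou0.63 world 0.5396 -0.1672 tray -14 23 ang -10
p0.54 n197 iou0.67 world 0.5764 -0.1569 tray 23 32 ang 10
p0.53 n168 iou0.61 world 0.5757 -0.1874 tray 21 2 ang 59
p0.53 n271 iou0.88 world 0.5799 -0.2172 tray 24 -28 ang -2
t 24.85 turn [-0.0004 -0.0012  0.0011] shift [0.1583 0.186  0.7   ] shift in old axes [0.155  0.1875 0.7003] width 0.20115226783062817 q [-0.3523  0.4152  0.0342  1.1927 -0.0026 -0.3976] F [ 0.1172  0.3415 -2.6501]
```

servo_tool([
  {"x": 0.04,"y": 0.1,"z": 0,"rx": 0,"ry": 0,"rz": 0,"jaw": -1},
  {"x": 0.03,"y": 0.085,"z": 0.1,"rx": 0,"ry": 0,"rz": 0,"jaw": -1},
  {"x": 0,"y": 0,"z": 0.25,"rx": 0,"ry": 0,"rz": 0,"jaw": -1},
  {"x": 0,"y": 0,"z": 0.22,"rx": 0,"ry": 0,"rz": 0,"jaw": -1},
  {"x": 0,"y": 0,"z": 0.13,"rx": 0,"ry": 0,"rz": 0,"jaw": -1},
  {"x": 0.055,"y": 0,"z": 0,"rx": 0,"ry": 0,"rz": 0,"jaw": -1},
  {"x": 0.055,"y": 0,"z": 0,"rx": 0,"ry": 0,"rz": 0,"jaw": -1},
  {"x": 0.055,"y": 0,"z": 0,"rx": 0,"ry": 0,"rz": 0,"jaw": -1},
  {"x": 0.055,"y": 0,"z": 0,"rx": 0,"ry": 0,"rz": 0,"jaw": -1},
  {"x": 0.055,"y": 0,"z": 0,"rx": 0,"ry": 0,"rz": 0,"jaw": -1},
  {"x": 0.055,"y": 0,"z": 0,"rx": 0,"ry": 0,"rz": 0,"jaw": -1},
  {"x": 0.055,"y": 0,"z": 0,"rx": 0,"ry": 0,"rz": 0,"jaw": -1},
  {"x": 0,"y": 0,"z": 0,"rx": 0,"ry": 0,"rz": 0,"jaw": -1},
])

```text
time: 25.93
ee_pos: [0.539, -0.1143, 0.1069]
tool_rot: [[-0.999, -0.049, -0.004], [-0.049, 0.999, -0.001], [0.004, -0.001, -1.0]]
force: [-0.3, -0.8, -1.1]
width: 0.2
finger_force: 61.2
```

servo_tool([
  {"x": -0.03,"y": 0,"z": 0,"rx": 0,"ry": 0,"rz": 0,"jaw": -1},
  {"x": 0,"y": -0.06,"z": 0,"rx": 0,"ry": 0,"rz": 0,"jaw": -1},
  {"x": 0,"y": -0.06,"z": 0,"rx": 0,"ry": 0,"rz": 0,"jaw": -1},
  {"x": 0,"y": -0.06,"z": 0,"rx": 0,"ry": 0,"rz": 0,"jaw": -1},
  {"x": 0,"y": -0.06,"z": 0,"rx": 0,"ry": 0,"rz": 0,"jaw": -1},
  {"x": 0,"y": -0.06,"z": 0,"rx": 0,"ry": 0,"rz": 0,"jaw": -1},
  {"x": 0,"y": -0.06,"z": 0,"rx": 0,"ry": 0,"rz": 0,"jaw": -1},
  {"x": 0,"y": 0,"z": 0,"rx": 0,"ry": 0,"rz": 0,"jaw": -1},
  {"x": 0,"y": 0.06,"z": 0,"rx": 0,"ry": 0,"rz": 0,"jaw": -1},
  {"x": 0,"y": 0,"z": -0.3,"rx": 0,"ry": 0,"rz": 0,"jaw": -1},
  {"x": 0,"y": 0,"z": -0.35,"rx": 0,"ry": 0,"rz": 0,"jaw": -1},
  {"x": 0,"y": 0.3,"z": -0.1,"rx": 0,"ry": 0,"rz": 0,"jaw": -1},
  {"x": 0,"y": 0.35,"z": 0,"rx": 0,"ry": 0,"rz": 0,"jaw": -1},
  {"x": 0,"y": 0.35,"z": 0,"rx": 0,"ry": 0,"rz": 0,"jaw": -1},
  {"x": 0,"y": 0.35,"z": 0,"rx": 0,"ry": 0,"rz": 0,"jaw": -1},
  {"x": 0,"y": 0.35,"z": 0,"rx": 0,"ry": 0,"rz": 0,"jaw": -1},
  {"x": 0,"y": 0,"z": 0,"rx": 0,"ry": 0,"rz": 0,"jaw": -1},
])

```text
time: 27.35
ee_pos: [0.5353, 0.0313, 0.1816]
tool_rot: [[-0.999, -0.054, -0.004], [-0.054, 0.999, 0.0], [0.004, 0.0, -1.0]]
force: [-0.6, -0.5, -1.8]
width: 0.202
finger_force: 61.2
```

```bash
python3 to.py .57 -.112 .1065 182.4 0; python3 fit.py;  python3 look.py top t8.png block0,7,.033
```

```text
t 27.35 turn [ 0.0001 -0.0012  0.0037] shift [-0.2871 -1.4458  0.7515] shift in old axes [-0.2729 -1.4493  0.7499] width 0.2020339937820278 q [-0.0936  0.3045 -0.1251  1.1449 -0.0002 -0.1472] F [-0.5529 -0.5409 -1.8158]
p0.66 n185 iou0.65 world 0.5466 -0.2260 tray -9 -36 ang 47
p0.59 n259 iou0.84 world 0.5802 -0.2164 tray 25 -27 ang -0
p0.55 n201 iou0.68 world 0.5765 -0.1899 tray 22 -1 ang -18
p0.54 n151 iou0.53 world 0.5420 -0.1886 tray -12 2 ang -15
p0.53 n211 iou0.76 world 0.5126 -0.1369 tray -40 55 ang 34
p0.51 n168 iou0.57 world 0.5789 -0.1606 tray 26 28 ang 24
27.5 [0.5362 0.0264 0.1815] [[-0.999, -0.051, -0.003], [-0.051, 0.999, -0.002], [0.003, -0.001, -1.0]] 0.20263519494560125 [ 0.3012  0.1076 -1.7443]
block0 0.69 [350. 202.] 104 [ 0.5761 -0.1815] corners [[0.586, -0.176], [0.587, -0.202], [0.558, -0.203], [0.557, -0.177]]
block0 0.49 [333. 224.] 110 [ 0.5122 -0.1353] corners [[0.521, -0.12], [0.522, -0.149], [0.493, -0.149], [0.493, -0.12]]
block0 0.45 [350. 214.] 115 [ 0.542  -0.1836] corners [[0.554, -0.177], [0.555, -0.206], [0.526, -0.206], [0.525, -0.177]]
```

```bash
cat > asc.py <<'E'
# top view rectified to the block-top plane, tray frame, 4 mm cells; rows: tray x from +100 down, columns: tray y from +110 to -110
from h import *
TX,TY,TA=.5545,-.190,.040
p=shot('top');g=cv2.cvtColor(p['color'],cv2.COLOR_RGB2GRAY)
ys=np.arange(100,-104,-4)/1000;xs=np.arange(72,-64,-4)/1000
Y,X=np.meshgrid(ys,xs);c,s=np.cos(TA),np.sin(TA)
q=proj(p,np.c_[(TX+c*X-s*Y).ravel(),(TY+s*X+c*Y).ravel(),np.full(X.size,.033)]).astype(np.float32).reshape(*X.shape,2)
m=cv2.remap(g,q[...,0],q[...,1],cv2.INTER_LINEAR)
lo,hi=np.percentile(m,[2,95]);k=np.clip((m-lo)/(hi-lo)*9,0,9).astype(int)
print('      y '+''.join('|' if v%20==0 else ' ' for v in (ys*1000).round().astype(int)))
for x,row in zip(xs,k):print(f'{x*1000:6.0f}  '+''.join(' ' if v>=8 else str(v) for v in row))
E
python3 asc.py
```

```text
y |    |    |    |    |    |    |    |    |    |    |
    72                                                     
    68                                                     
    64                                                     
    60                                                     
    56                                                     
    52                                                    7
    48                                                    7
    44                                                     
    40                                                     
    36                7666777        767777                
    32                7566666777777766666667               
    28                7552125666523666766667               
    24                74200026440003677777777              
    20                64000016410001667677777              
    16                64100036520002647777777              
    12                65542366551004637777667              
     8                6455556546555662444325              7
     4                6445
[... 257 characters left out ...]
667            7
   -16                       6510001657777765             7
   -20                       6551004644567777             7
   -24                       666545666523467              7
   -28                7      634333457776357              7
   -32         767767777      7676677                      
   -36         746302576                                   
   -40         743000167                                   
   -44         742000067                                   
   -48         743000266                                   
   -52         756312566                                   
   -56         755545557                                   
   -60          5455656
```

```bash
python3 to.py .541 -.1506 .1065 182.3 0
```

```text
t 27.6 turn [-0.0004 -0.0011  0.0027] shift [ 0.0248 -1.7595  0.7492] shift in old axes [ 0.037  -1.7582  0.7518] width 0.20370619798569628 q [-0.1036  0.3059 -0.1237  1.1445 -0.0019 -0.1522] F [ 1.204   0.314  -2.3285]
```

servo_tool([
  {"x": 0.025,"y": -0.294,"z": 0,"rx": 0,"ry": 0,"rz": 0.0027,"jaw": -1},
  {"x": 0,"y": -0.294,"z": 0,"rx": 0,"ry": 0,"rz": 0,"jaw": -1},
  {"x": 0,"y": -0.294,"z": 0,"rx": 0,"ry": 0,"rz": 0,"jaw": -1},
  {"x": 0,"y": -0.294,"z": 0,"rx": 0,"ry": 0,"rz": 0,"jaw": -1},
  {"x": 0,"y": -0.294,"z": 0,"rx": 0,"ry": 0,"rz": 0,"jaw": -1},
  {"x": 0,"y": -0.29,"z": 0,"rx": 0,"ry": 0,"rz": 0,"jaw": -1},
  {"x": 0,"y": 0,"z": 0.1,"rx": 0,"ry": 0,"rz": 0,"jaw": -1},
  {"x": 0,"y": 0,"z": 0.3,"rx": 0,"ry": 0,"rz": 0,"jaw": -1},
  {"x": 0,"y": 0,"z": 0.25,"rx": 0,"ry": 0,"rz": 0,"jaw": -1},
  {"x": 0,"y": 0,"z": 0.1,"rx": 0,"ry": 0,"rz": 0,"jaw": -1},
  {"x": 0,"y": -0.055,"z": 0,"rx": 0,"ry": 0,"rz": 0,"jaw": -1},
  {"x": 0,"y": -0.055,"z": 0,"rx": 0,"ry": 0,"rz": 0,"jaw": -1},
  {"x": 0,"y": -0.055,"z": 0,"rx": 0,"ry": 0,"rz": 0,"jaw": -1},
  {"x": 0,"y": -0.055,"z": 0,"rx": 0,"ry": 0,"rz": 0,"jaw": -1},
  {"x": 0,"y": -0.055,"z": 0,"rx": 0,"ry": 0,"rz": 0,"jaw": -1},
  {"x": 0,"y": -0.055,"z": 0,"rx": 0,"ry": 0,"rz": 0,"jaw": -1},
  {"x": 0,"y": 0,"z": 0,"rx": 0,"ry": 0,"rz": 0,"jaw": -1},
  {"x": 0,"y": 0.06,"z": 0,"rx": 0,"ry": 0,"rz": 0,"jaw": -1},
  {"x": 0,"y": 0,"z": -0.35,"rx": 0,"ry": 0,"rz": 0,"jaw": -1},
  {"x": 0,"y": 0,"z": -0.35,"rx": 0,"ry": 0,"rz": 0,"jaw": -1},
])

```text
time: 29.27
ee_pos: [0.5411, -0.1758, 0.1764]
tool_rot: [[-0.999, -0.041, -0.007], [-0.041, 0.999, 0.0], [0.007, 0.001, -1.0]]
force: [1.2, -1.0, -1.5]
width: 0.199
finger_force: 64.7
```

```bash
python3 to.py .585 -.271 .1065 182.3 0; python3 fit.py; python3 asc.py
```

```text
t 29.27 turn [ 0.0002 -0.0023  0.0003] shift [-0.4004 -0.969   0.6987] shift in old axes [-0.4044 -0.97    0.6951] width 0.19937921482105161 q [-0.4559  0.364  -0.0487  1.1647 -0.0028 -0.4971] F [ 1.218  -0.9806 -1.497 ]
p0.80 n203 iou0.70 world 0.5548 -0.2527 tray -2 -63 ang -15
p0.71 n135 iou0.53 world 0.5140 -0.1381 tray -38 53 ang 55
p0.59 n201 iou0.68 world 0.5786 -0.1606 tray 25 28 ang 42
p0.56 n291 iou0.91 world 0.5793 -0.2171 tray 24 -28 ang -2
p0.49 n196 iou0.65 world 0.5753 -0.1857 tray 21 3 ang -2
p0.47 n175 iou0.61 world 0.5450 -0.2215 tray -11 -31 ang -25
      y |    |    |    |    |    |    |    |    |    |    |
    72           233222222101111111111111111111111222222233
    68          5333223222101112111222211111111111112222222
    64          3333333222001111111222222111111111111222222
    60         33333333320011111111222222211111111111112222
    56         33333333320011111212222222221111111111111221
    52        433333333310111111112322222221111111111111110
    48        222333233200000111111222222221121111111111100
    44       42222222220000001011012222222211
[... 870 characters left out ...]
00111111111111111111111111110000000022233233
   -20  000111111111111111111111111101011100000000122222222
   -24  001001111101111111111111111111101100000000222222223
   -28  000111111111111111110011111011111110100000122222222
   -32  010111111111111111111011111111111011000001112222222
   -36  010011111111111011111111111111011000000011121222225
   -40  00001111111111111101111110111101001000001111111123 
   -44  11011111111111111111111111101010000000001111111117 
   -48  1111111111111111111111111111110010000000011111113  
   -52  111111111111111111111111111111001100000001111112   
   -56  111111111111111111111111111110010100000000011115   
   -60  11111111111111111111111011111111001000000011113
```

```bash
cat > trayfit.py <<'E'
from h import *
from scipy.optimize import minimize
for cam in('scene','top'):
    img=cv2.imread({'scene':'pics/s7.png','top':'pics/t5.png'}[cam])
    p=shot(cam)
    # white rim edge fit: maximise image gradient along the projected outer/inner rim outlines
    g=cv2.GaussianBlur(cv2.cvtColor(img,cv2.COLOR_BGR2GRAY).astype(np.float32),(0,0),1.2)
    e=np.hypot(cv2.Sobel(g,cv2.CV_32F,1,0),cv2.Sobel(g,cv2.CV_32F,0,1))
    e=np.minimum(e,60)
    def f(v):
        x,y,a=v;t=np.linspace(-1,1,60);o=np.ones(60);c,s=np.cos(a),np.sin(a);tot=0
        for hx,hy,z in((.106,.116,.028),(.100,.110,.028)):
            P=np.r_[np.c_[t*hx,o*hy],np.c_[t*hx,-o*hy],np.c_[o*hx,t*hy],np.c_[-o*hx,t*hy]]
            W=np.c_[x+c*P[:,0]-s*P[:,1],y+s*P[:,0]+c*P[:,1],np.full(len(P),z)]
            q=proj(p,W).astype(np.float32)
            tot+=cv2.remap(e,q[:,0],q[:,1],cv2.INTER_LINEAR).mean()
        return -tot
    best=min((minimize(f,[x,y,a],method='Nelder-Mead',options=dict(initial_simplex=[[x,y,a],[x+.006,y,a],[x,y+.006,a],[x,y,a+.03]])) for x in(.548,.555,.562,.568) for y in(-.198,-.19,-.183,-.176) for a in(.02,.05)),key=lambda s:s.fun)
    print(cam,best.x.round(4),best.fun)
E
python3 trayfit.py
```

```text
scene [ 0.5587 -0.1897  0.0254] -99.1729736328125
top [ 0.5488 -0.1839  0.0247] -74.17550659179688
```

The two views agree on where the blocks are. Next I'll push the sixth block, which straddles the tray's axis, towards -x.

servo_tool([
  {"x": -0.132,"y": -0.297,"z": 0,"rx": 0,"ry": -0.002,"rz": 0,"jaw": -1},
  {"x": -0.132,"y": -0.297,"z": 0,"rx": 0,"ry": 0,"rz": 0,"jaw": -1},
  {"x": -0.132,"y": -0.297,"z": 0,"rx": 0,"ry": 0,"rz": 0,"jaw": -1},
  {"x": 0,"y": 0,"z": 0,"rx": 0,"ry": 0,"rz": 0,"jaw": -1},
  {"x": 0,"y": 0,"z": 0.25,"rx": 0,"ry": 0,"rz": 0,"jaw": -1},
  {"x": 0,"y": 0,"z": 0.25,"rx": 0,"ry": 0,"rz": 0,"jaw": -1},
  {"x": 0,"y": 0,"z": 0.2,"rx": 0,"ry": 0,"rz": 0,"jaw": -1},
  {"x": 0,"y": 0,"z": 0,"rx": 0,"ry": 0,"rz": 0,"jaw": -1},
  {"x": 0.05,"y": 0,"z": 0,"rx": 0,"ry": 0,"rz": 0,"jaw": -1},
  {"x": 0.05,"y": 0,"z": 0,"rx": 0,"ry": 0,"rz": 0,"jaw": -1},
  {"x": 0.05,"y": 0,"z": 0,"rx": 0,"ry": 0,"rz": 0,"jaw": -1},
  {"x": 0.05,"y": 0,"z": 0,"rx": 0,"ry": 0,"rz": 0,"jaw": -1},
  {"x": 0.05,"y": 0,"z": 0,"rx": 0,"ry": 0,"rz": 0,"jaw": -1},
  {"x": 0.05,"y": 0,"z": 0,"rx": 0,"ry": 0,"rz": 0,"jaw": -1},
  {"x": 0.03,"y": 0,"z": 0,"rx": 0,"ry": 0,"rz": 0,"jaw": -1},
  {"x": 0,"y": 0,"z": 0,"rx": 0,"ry": 0,"rz": 0,"jaw": -1},
  {"x": -0.05,"y": 0,"z": 0,"rx": 0,"ry": 0,"rz": 0,"jaw": -1},
  {"x": 0,"y": 0,"z": -0.35,"rx": 0,"ry": 0,"rz": 0,"jaw": -1},
  {"x": 0,"y": 0,"z": -0.35,"rx": 0,"ry": 0,"rz": 0,"jaw": -1},
])

```text
time: 31.1
ee_pos: [0.5572, -0.265, 0.1762]
tool_rot: [[-0.999, -0.041, -0.0], [-0.041, 0.999, 0.001], [0.0, 0.001, -1.0]]
force: [1.8, -1.1, -0.5]
width: 0.199
finger_force: 66.4
```

```bash
python3 to.py .585 -.271 .1065 182.3 0; python3 fit.py
```

```text
t 31.1 turn [ 0.0003 -0.0001  0.0002] shift [-0.2751 -0.0709  0.6973] shift in old axes [-0.2752 -0.0717  0.6972] width 0.19903618463719688 q [-0.5762  0.4414  0.0772  1.2073  0.0006 -0.6171] F [ 1.7897 -1.1141 -0.4813]
p0.78 n217 iou0.72 world 0.5429 -0.2242 tray -13 -34 ang -3
p0.71 n194 iou0.66 world 0.5789 -0.1626 tray 25 26 ang 2
p0.68 n249 iou0.89 world 0.5116 -0.1378 tray -41 54 ang 7
p0.58 n278 iou0.89 world 0.5806 -0.2164 tray 25 -27 ang 6
p0.47 n232 iou0.75 world 0.5758 -0.1873 tray 21 2 ang 11
```

servo_tool([
  {"x": 0,"y": 0.35,"z": -0.05,"rx": 0,"ry": 0,"rz": 0,"jaw": -1},
  {"x": 0,"y": 0.35,"z": 0,"rx": 0,"ry": 0,"rz": 0,"jaw": -1},
  {"x": 0,"y": 0.35,"z": 0,"rx": 0,"ry": 0,"rz": 0,"jaw": -1},
  {"x": 0,"y": 0.35,"z": 0,"rx": 0,"ry": 0,"rz": 0,"jaw": -1},
  {"x": 0,"y": 0.35,"z": 0,"rx": 0,"ry": 0,"rz": 0,"jaw": -1},
  {"x": 0,"y": 0.35,"z": 0,"rx": 0,"ry": 0,"rz": 0,"jaw": -1},
  {"x": 0,"y": 0.35,"z": 0,"rx": 0,"ry": 0,"rz": 0,"jaw": -1},
  {"x": 0,"y": 0.35,"z": 0,"rx": 0,"ry": 0,"rz": 0,"jaw": -1},
  {"x": 0,"y": 0.3,"z": 0,"rx": 0,"ry": 0,"rz": 0,"jaw": -1},
  {"x": 0,"y": 0,"z": 0,"rx": 0,"ry": 0,"rz": 0,"jaw": -1},
])

```text
time: 32.03
ee_pos: [0.5447, 0.0487, 0.1811]
tool_rot: [[-0.999, -0.045, 0.003], [-0.045, 0.999, 0.0], [-0.003, 0.0, -1.0]]
force: [-0.1, 0.0, -0.9]
width: 0.204
finger_force: 66.5
```

```bash
python3 to.py .56 .045 .0975 182.3 0; python3 fit.py; python3 look.py scene s9.png;python3 look.py top t9.png; python3 - <<'E'
from h import *
a=cv2.imread('pics/s9.png');b=cv2.imread('pics/t9.png')
A=cv2.resize(a[160:285,200:355],(496,400),interpolation=cv2.INTER_CUBIC)
B=cv2.resize(b[165:255,305:400],(300,284),interpolation=cv2.INTER_CUBIC)
cv2.imwrite('pics/c9.png',np.hstack([A,np.vstack([B,np.zeros((116,300,3),np.uint8)])]))
E
```

```text
t 32.03 turn [0.     0.0008 0.0015] shift [-0.1519 -0.0428  0.8363] shift in old axes [-0.1495 -0.0435  0.8367] width 0.20420159101047566 q [-0.0601  0.3181 -0.1062  1.1439  0.0003 -0.1049] F [-0.139   0.0388 -0.9287]
p0.79 n261 iou0.88 world 0.5223 -0.2539 tray -35 -63 ang -6
p0.77 n253 iou0.80 world 0.5801 -0.2167 tray 25 -28 ang 15
p0.59 n209 iou0.75 world 0.5106 -0.1368 tray -42 55 ang 30
p0.52 n208 iou0.71 world 0.5449 -0.2234 tray -11 -33 ang -6
p0.48 n204 iou0.67 world 0.5759 -0.1877 tray 21 1 ang 19
p0.47 n173 iou0.63 world 0.5763 -0.1591 tray 23 30 ang 54
32.1833 [0.5452 0.0442 0.1811] [[-0.999, -0.042, 0.003], [-0.042, 0.999, -0.001], [-0.003, -0.002, -1.0]] 0.20234375876213406 [-0.2252 -0.2871 -1.4846]
32.2333 [0.5453 0.0437 0.1811] [[-0.999, -0.041, 0.003], [-0.041, 0.999, -0.001], [-0.003, -0.002, -1.0]] 0.20472702850612834 [ 0.4861  0.6916 -1.5171]
```

View pics/c9.png

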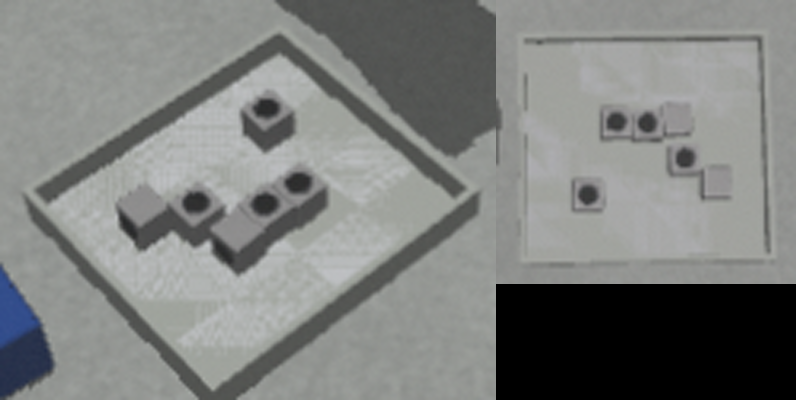

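All six blocks lie flat on the floor, each on its own. In the top crop they are at (616,122), (648,123), (678,119), (685,158), (716,183) and (588,194). The tray centre is near (646,148), so each quarter holds a whole block with about 10 mm to spare. Now I'll stand the spreader on the bench.

servo_tool([
  {"x": -0.15,"y": 0,"z": 0.2,"rx": 0,"ry": 0.001,"rz": 0,"jaw": -1},
  {"x": 0,"y": 0,"z": 0.3,"rx": 0,"ry": 0,"rz": 0,"jaw": -1},
  {"x": 0,"y": 0,"z": 0.2,"rx": 0,"ry": 0,"rz": 0,"jaw": -1},
  {"x": 0,"y": 0,"z": 0.1,"rx": 0,"ry": 0,"rz": 0,"jaw": -1},
  {"x": 0,"y": 0,"z": 0.02,"rx": 0,"ry": 0,"rz": 0,"jaw": -1},
  {"x": 0,"y": 0,"z": 0,"rx": 0,"ry": 0,"rz": 0,"jaw": -1},
])

```text
time: 32.73
ee_pos: [0.5601, 0.0439, 0.0995]
tool_rot: [[-0.999, -0.04, -0.001], [-0.04, 0.999, -0.001], [0.001, -0.001, -1.0]]
force: [0.2, 0.5, -1.0]
width: 0.202
finger_force: 66.5
```

servo_tool([
  {"x": 0,"y": 0,"z": 0.01,"rx": 0,"ry": 0,"rz": 0,"jaw": -1},
  {"x": 0,"y": 0,"z": 0.01,"rx": 0,"ry": 0,"rz": 0,"jaw": -1},
  {"x": 0,"y": 0,"z": 0,"rx": 0,"ry": 0,"rz": 0,"jaw": -1},
])

```text
time: 32.98
ee_pos: [0.5605, 0.0445, 0.0982]
tool_rot: [[-0.999, -0.041, 0.001], [-0.041, 0.999, -0.001], [-0.001, -0.001, -1.0]]
force: [-0.5, -0.4, -2.3]
width: 0.2
finger_force: 66.5
```

servo_tool([
  {"x": 0,"y": 0,"z": 0.005,"rx": 0,"ry": 0,"rz": 0,"jaw": -1},
  {"x": 0,"y": 0,"z": 0.005,"rx": 0,"ry": 0,"rz": 0,"jaw": -1},
  {"x": 0,"y": 0,"z": 0,"rx": 0,"ry": 0,"rz": 0,"jaw": -1},
])

```text
time: 33.23
ee_pos: [0.5601, 0.0446, 0.0966]
tool_rot: [[-0.999, -0.041, -0.0], [-0.041, 0.999, -0.001], [0.0, -0.001, -1.0]]
force: [-0.1, -0.3, -1.7]
width: 0.2
finger_force: 66.5
```

servo_tool([
  {"x": 0,"y": 0,"z": 0.008,"rx": 0,"ry": 0,"rz": 0,"jaw": -1},
  {"x": 0,"y": 0,"z": 0.008,"rx": 0,"ry": 0,"rz": 0,"jaw": -1},
  {"x": 0,"y": 0,"z": 0,"rx": 0,"ry": 0,"rz": 0,"jaw": -1},
])

```text
time: 33.48
ee_pos: [0.5601, 0.0445, 0.0949]
tool_rot: [[-0.999, -0.041, -0.0], [-0.041, 0.999, -0.001], [0.0, -0.001, -1.0]]
force: [-0.4, 0.4, -0.6]
width: 0.204
finger_force: 66.8
```

servo_tool([
  {"x": 0,"y": 0,"z": 0.008,"rx": 0,"ry": 0,"rz": 0,"jaw": -1},
  {"x": 0,"y": 0,"z": 0.008,"rx": 0,"ry": 0,"rz": 0,"jaw": -1},
  {"x": 0,"y": 0,"z": 0,"rx": 0,"ry": 0,"rz": 0,"jaw": -1},
])

```text
time: 33.73
ee_pos: [0.5606, 0.0445, 0.0947]
tool_rot: [[-0.999, -0.041, 0.002], [-0.041, 0.999, -0.002], [-0.002, -0.002, -1.0]]
force: [-5.2, -0.3, 20.0]
width: 0.207
finger_force: 69.8
```

servo_tool([
  {"x": 0,"y": 0,"z": -0.012,"rx": 0,"ry": 0,"rz": 0,"jaw": -1},
  {"x": 0,"y": 0,"z": 0,"rx": 0,"ry": 0,"rz": 0,"jaw": -1},
  {"x": 0,"y": 0,"z": 0,"rx": 0,"ry": 0,"rz": 0,"jaw": 1},
  {"x": 0,"y": 0,"z": 0,"rx": 0,"ry": 0,"rz": 0,"jaw": 1},
  {"x": 0,"y": 0,"z": 0,"rx": 0,"ry": 0,"rz": 0,"jaw": 1},
  {"x": 0,"y": 0,"z": 0,"rx": 0,"ry": 0,"rz": 0,"jaw": 1},
  {"x": 0,"y": 0,"z": 0,"rx": 0,"ry": 0,"rz": 0,"jaw": 1},
  {"x": 0,"y": 0,"z": -0.1,"rx": 0,"ry": 0,"rz": 0,"jaw": 1},
  {"x": 0,"y": 0,"z": -0.3,"rx": 0,"ry": 0,"rz": 0,"jaw": 1},
  {"x": 0,"y": 0,"z": -0.35,"rx": 0,"ry": 0,"rz": 0,"jaw": 1},
  {"x": 0,"y": 0,"z": -0.35,"rx": 0,"ry": 0,"rz": 0,"jaw": 1},
  {"x": 0,"y": 0,"z": 0,"rx": 0,"ry": 0,"rz": 0,"jaw": 1},
  {"x": 0,"y": 0,"z": 0,"rx": 0,"ry": 0,"rz": 0,"jaw": 1},
  {"x": 0,"y": 0,"z": 0,"rx": 0,"ry": 0,"rz": 0,"jaw": 1},
])

```text
time: 34.9
ee_pos: [0.5599, 0.0447, 0.2045]
tool_rot: [[-0.999, -0.041, -0.0], [-0.041, 0.999, -0.001], [0.0, -0.001, -1.0]]
force: [-0.1, 1.1, 0.1]
width: 1.005
finger_force: 0.0
```

```bash
python3 look.py wrist w10.png spreader,1,.13; python3 fit.py; python3 - <<'E'
from h import *
p=shot('scene','s10.png')
for d in r.silhouettes(p,'spreader')[:1]:
    ys,xs=np.nonzero(d['region']);print(d['p'],xs.min(),xs.max(),ys.min(),ys.max(),len(xs))
x,y=.558,.0445
print('upright would span',proj(p,[[x,y,0],[x,y,.13],[x+.01,y-.025,0],[x-.01,y+.025,0]]).round(0).tolist())
E
```

```text
34.95 [0.5596 0.0447 0.2038] [[-0.999, -0.041, -0.002], [-0.041, 0.999, -0.001], [0.002, -0.001, -1.0]] 1.0018530738180083 [-0.3111  0.7881  0.2857]
spreader 0.69 [316. 179.] 1365 [0.5372 0.0429] corners [[0.525, 0.026], [0.524, 0.059], [0.56, 0.061], [0.562, 0.026]]
p0.72 n206 iou0.70 world 0.5758 -0.1582 tray 23 31 ang 11
p0.68 n173 iou0.61 world 0.5761 -0.1891 tray 22 0 ang 42
p0.65 n217 iou0.74 world 0.5432 -0.2256 tray -13 -35 ang -15
p0.63 n229 iou0.75 world 0.5793 -0.2160 tray 24 -27 ang 19
p0.58 n250 iou0.83 world 0.5236 -0.2531 tray -33 -62 ang 1
p0.54 n225 iou0.82 world 0.5094 -0.1359 tray -43 56 ang 7
0.67 345 365 134 183 608
upright would span [[355.0, 177.0], [359.0, 137.0], [351.0, 184.0], [360.0, 170.0]]
```

```bash
python3 -c "
from plant import r
print(r.finish_job())"
```

```text
the job is handed in; nothing more can be done
None
```

I handed the job in at about 35 s. All six blocks lie flat in the tray with at least one whole block in each quarter, and the spreader stands upright on the bench outside the tray, released.

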